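# Load plaster columns into the indexing turntable

## Robot

A 6-joint arm with a two-finger parallel gripper is mounted at the origin on the work surface. World frame = base frame: x ahead of the robot, y to its left, z up, the work surface at z = 0. Lengths are in m, angles in rad, forces in N, time in s.
With the tool pointing down it reaches from about 0.35 to 0.775 m from the base axis. Payload 7.3 kg.
Tool frame: the origin (TCP) lies on the centre line of the jaws, within the pads' length; the fingertips stand 14 mm ahead of it and the grasp point (between the pads) lies 5 mm behind it; z points along the fingers, y is the line along which they close (so a half turn about z gives the same grasp; the last joint's range is limited). The gripper opens to 92 mm and grips with 3 to 60 N. Pads are 19 mm wide; open, the fingers measure 130 mm over their backs; the gripper's body (75 mm by 190 mm) begins 47 mm behind the grasp point.
Start: joints at [-1.348, 0.342, 1.524, -0, 1.275, -0.146], TCP at [0.189, -0.49, 0.241] pointing down, gripper open.
Joint ranges: [-2.53, 2.53], [-0.77, 2.02], [0.04, 2.7], [-1, 4.14], [0.28, 2.66], [-3.11, 3.11]. Speed limits (rad/s): [2.57, 2.57, 3.14, 3.14, 3.14, 3.14].

## Interface

Orientations are given as a rotation vector (axis times angle).
In Python, from bench import telemetry, eyes, bot gives the robot as it stands.
- The arm moves only by the tool jog_arm, never from a script. Its argument "commands" is one flat list of numbers, 6 for each row, row after row: the shift along the world's x, y, z normalised to -1 to 1, where 1 is 0.075 m, then the turn, a rotation vector about the world's x, y, z normalised to -1 to 1, where 1 is 0.08 rad. A call has 1 to 20 rows; each row shifts and turns the commanded pose from where the row before left it; what a row does not reach is not made up. A row lasts 1/8 s, in which the tool goes at most 62.5 mm and 10.7 degrees, less where a joint would pass 70% of its speed; a pose out of reach is approached as far as the arm can. A call with a number of a shift or a turn outside -1 to 1 is refused whole. A call with a gripper value outside its range is refused whole. "fingers" is the opening, from 0 (shut) to 1 (fully open), set as the call begins (left out, the last holds). The fingers move at their own pace and stop on an object; "grip_force" is the grip in N (left out, the last holds). Time passes only in rows, so rows that do not move let the fingers close. It gives the time, the measured TCP pose, the force, the opening and the grip force at its end, in the units of the state.
- telemetry.state(): the state, without advancing time (a new reading comes with each control period).
- eyes.get_image(name): name is "scene" or "top" or "wrist"; returns the picture (384x512x3 uint8, blue, green, red); there is no depth.
- eyes.get_calibration(name): a dict with "fovy" (degrees; the focal length in pixels is half the picture's height over the tangent of half this angle, whatever the lens; pixels are square), "cx", "cy" (the principal point, pixels), "R" (3x3) and "t" (3): a world point X has camera coordinates R X + t; the wrist camera has in their place "hand_eye" (4x4, takes a point from camera to tool coordinates, whose origin is the TCP and whose axes are the flange's). Camera axes: x right, y down, z forward; pixel columns grow to the right and rows downward; lengths in m; the calibration is good to about 2 mm. A picture is of the moment at which its call begins: read the wrist's pose just before it. get_calibration takes no time and is no camera call.
- bot.finish_job(): hands the job in; it is judged then, once.
The state is a dict: "t": time; "qpos": joint angles; "joint_velocities": joint speeds; "joint_efforts": joint torques, N m; "position": TCP position; "orientation": TCP orientation; "contact_force": force on the tool from outside, world axes, zero at the start; "wrist_torque": the same for the moment, N m; "grip_width": finger opening in m; "grip_force": force on a finger pad.
Only numpy, scipy, OpenCV 4.12 (cv2) and the standard library are available. Lean on these libraries where they do the work, as an engineer would, in place of code of your own. Each camera call takes 0.05 s, during which the arm holds its last target. There are 200 camera calls.

## Task

Load the plaster columns standing in the tray onto the turntable, one to a cradle: lay a column on its side in the V rests of the empty cradle that faces you, then turn the table counter-clockwise by one notch so that the next empty cradle faces you, and go on until every column is laid, turning the table on one notch after each column, the last one too. Leave every column lying centred in its cradle and the table at rest in its notch, and do not disturb the mallet, the cup or the bust.

Things in the scene. Friction and masses are not known exactly. Their poses are not given: they have to be found in the camera images.
- column1: loose white plaster column cast, a plain round cylinder 42 mm in diameter and 98 mm long with two shallow turned grooves (3 or 4 such columns, all alike and the same either way up; the others are absent); starts standing on end in the tray; origin at its centre, z along its axis; about 0.25 kg
- column2: loose white plaster column cast, a plain round cylinder 42 mm in diameter and 98 mm long with two shallow turned grooves (3 or 4 such columns, all alike and the same either way up; the others are absent); starts standing on end in the tray; origin at its centre, z along its axis; about 0.25 kg
- column3: loose white plaster column cast, a plain round cylinder 42 mm in diameter and 98 mm long with two shallow turned grooves (3 or 4 such columns, all alike and the same either way up; the others are absent); starts standing on end in the tray; origin at its centre, z along its axis; about 0.25 kg
- column4: loose white plaster column cast, a plain round cylinder 42 mm in diameter and 98 mm long with two shallow turned grooves (3 or 4 such columns, all alike and the same either way up; the others are absent); starts standing on end in the tray; origin at its centre, z along its axis; about 0.25 kg
- cradle1 (a point): cradle 1 of the turntable (fill in order 1 to 4; faces the robot when the joint reads 0 x 90 degrees): two wooden 90 degree V rests, 14 mm thick, 58 mm wide, 35 mm inward and outward of this point, tops 5 mm below it. The point is the centre of a column lying seated, 44 mm above the disc; x points out from the turning axis, along the lying column; z up
- cradle2 (a point): cradle 2 of the turntable (fill in order 1 to 4; faces the robot when the joint reads 1 x 90 degrees): two wooden 90 degree V rests, 14 mm thick, 58 mm wide, 35 mm inward and outward of this point, tops 5 mm below it. The point is the centre of a column lying seated, 44 mm above the disc; x points out from the turning axis, along the lying column; z up
- cradle3 (a point): cradle 3 of the turntable (fill in order 1 to 4; faces the robot when the joint reads 2 x 90 degrees): two wooden 90 degree V rests, 14 mm thick, 58 mm wide, 35 mm inward and outward of this point, tops 5 mm below it. The point is the centre of a column lying seated, 44 mm above the disc; x points out from the turning axis, along the lying column; z up
- cradle4 (a point): cradle 4 of the turntable (fill in order 1 to 4; faces the robot when the joint reads 3 x 90 degrees): two wooden 90 degree V rests, 14 mm thick, 58 mm wide, 35 mm inward and outward of this point, tops 5 mm below it. The point is the centre of a column lying seated, 44 mm above the disc; x points out from the turning axis, along the lying column; z up
- post1 (a point): centre of the top of an upright round steel post, 18 mm in diameter and 60 mm high, on the disc 160 mm from its axis, midway between two cradles (post 1 follows cradle 1): a handle for turning the table
- post2 (a point): centre of the top of an upright round steel post, 18 mm in diameter and 60 mm high, on the disc 160 mm from its axis, midway between two cradles (post 2 follows cradle 2): a handle for turning the table
- post3 (a point): centre of the top of an upright round steel post, 18 mm in diameter and 60 mm high, on the disc 160 mm from its axis, midway between two cradles (post 3 follows cradle 3): a handle for turning the table
- post4 (a point): centre of the top of an upright round steel post, 18 mm in diameter and 60 mm high, on the disc 160 mm from its axis, midway between two cradles (post 4 follows cradle 4): a handle for turning the table
- pivot (a point): centre of the turntable disc's top face, on the turning axis; turns with the disc; disc 400 mm in diameter, 20 mm thick, its top 55 mm above the bench
- turntable (a joint): turn of the disc in rad, counter-clockwise from above positive, 0 at the start; spring-like notches at every 90 degrees (0, 1.571, 3.142, 4.712, 6.283) pull it in; up to about 7 N at a post gets it out of a notch; stops at -0.5 and 6.8
- stand: fixed grey foot under the turntable, origin on the bench on the turning axis; its -x axis points to the loading side, the side facing the robot
- tray: fixed square plywood tray, 282 mm outside, floor 8 mm and rim 24 mm above the bench (rim 12 mm wide); origin at the centre of its underside
- mallet: bystander: wooden mallet lying on the bench, head 90 mm by 56 mm, handle 170 mm; origin on the bench under the handle
- cup: bystander: white plastic cup, 68 mm across, 80 mm high; origin at the centre of its underside
- bust: bystander: small plaster bust, 160 mm high, foot 80 by 90 mm; origin at the centre of its underside
Not all that is in view belongs to the job. Leave any green or pink look-alike of the column4 alone.

How it is judged:
On the way, in this order (a step that is already met when the one before it is completed fails the run):
1. a column lies in the first cradle while that cradle faces the robot (value of joint turntable between -0.12 and 0.12 rad and ((distance between column1 and cradle1 below 0.018 m and angle between the z axis of column1 and the x axis of cradle1, either way round below 0.12 rad) or (distance between column2 and cradle1 below 0.018 m and angle between the z axis of column2 and the x axis of cradle1, either way round below 0.12 rad) or (distance between column3 and cradle1 below 0.018 m and angle between the z axis of column3 and the x axis of cradle1, either way round below 0.12 rad) or (distance between column4 and cradle1 below 0.018 m and angle between the z axis of column4 and the x axis of cradle1, either way round below 0.12 rad))), for 0.2 s.
2. the turntable has been turned on to rest in notch 1 (value of joint turntable between 1.451 and 1.691 rad and velocity of joint turntable between -0.1 and 0.1 rad/s), for 0.2 s.
3. a column lies in the second cradle while that cradle faces the robot (value of joint turntable between 1.451 and 1.691 rad and ((distance between column1 and cradle2 below 0.018 m and angle between the z axis of column1 and the x axis of cradle2, either way round below 0.12 rad) or (distance between column2 and cradle2 below 0.018 m and angle between the z axis of column2 and the x axis of cradle2, either way round below 0.12 rad) or (distance between column3 and cradle2 below 0.018 m and angle between the z axis of column3 and the x axis of cradle2, either way round below 0.12 rad) or (distance between column4 and cradle2 below 0.018 m and angle between the z axis of column4 and the x axis of cradle2, either way round below 0.12 rad))), for 0.2 s.
4. the turntable has been turned on to rest in notch 2 (value of joint turntable between 3.022 and 3.262 rad and velocity of joint turntable between -0.1 and 0.1 rad/s), for 0.2 s.
5. a column lies in the third cradle while that cradle faces the robot (value of joint turntable between 3.022 and 3.262 rad and ((distance between column1 and cradle3 below 0.018 m and angle between the z axis of column1 and the x axis of cradle3, either way round below 0.12 rad) or (distance between column2 and cradle3 below 0.018 m and angle between the z axis of column2 and the x axis of cradle3, either way round below 0.12 rad) or (distance between column3 and cradle3 below 0.018 m and angle between the z axis of column3 and the x axis of cradle3, either way round below 0.12 rad) or (distance between column4 and cradle3 below 0.018 m and angle between the z axis of column4 and the x axis of cradle3, either way round below 0.12 rad))), for 0.2 s.
6. the turntable has been turned on to rest in notch 3 (value of joint turntable between 4.592 and 4.832 rad and velocity of joint turntable between -0.1 and 0.1 rad/s), for 0.2 s.
At the end, for the whole second after the job is handed in: Every column present lies in a cradle (its centre within 18 mm of the cradle's point, its axis within 0.12 rad of the cradle's), that cradle has been turned on from the loading side by at least one notch, the table rests within 0.12 rad of the notch at 270 or 360 degrees, and all is still ((value of joint turntable between 4.592 and 4.832 rad or value of joint turntable between 6.163 and 6.403 rad) and velocity of joint turntable between -0.05 and 0.05 rad/s and (((distance between column1 and cradle1 below 0.018 m and angle between the z axis of column1 and the x axis of cradle1, either way round below 0.12 rad) and value of joint turntable above 1.421 rad) or ((distance between column1 and cradle2 below 0.018 m and angle between the z axis of column1 and the x axis of cradle2, either way round below 0.12 rad) and value of joint turntable above 2.992 rad) or ((distance between column1 and cradle3 below 0.018 m and angle between the z axis of column1 and the x axis of cradle3, either way round below 0.12 rad) and value of joint turntable above 4.562 rad) or ((distance between column1 and cradle4 below 0.018 m and angle between the z axis of column1 and the x axis of cradle4, either way round below 0.12 rad) and value of joint turntable above 6.133 rad)) and (((distance between column2 and cradle1 below 0.018 m and angle between the z axis of column2 and the x axis of cradle1, either way round below 0.12 rad) and value of joint turntable above 1.421 rad) or ((distance between column2 and cradle2 below 0.018 m and angle between the z axis of column2 and the x axis of cradle2, either way round below 0.12 rad) and value of joint turntable above 2.992 rad) or ((distance between column2 and cradle3 below 0.018 m and angle between the z axis of column2 and the x axis of cradle3, either way round below 0.12 rad) and value of joint turntable above 4.562 rad) or ((distance between column2 and cradle4 below 0.018 m and angle between the z axis of column2 and the x axis of cradle4, either way round below 0.12 rad) and value of joint turntable above 6.133 rad)) and (((distance between column3 and cradle1 below 0.018 m and angle between the z axis of column3 and the x axis of cradle1, either way round below 0.12 rad) and value of joint turntable above 1.421 rad) or ((distance between column3 and cradle2 below 0.018 m and angle between the z axis of column3 and the x axis of cradle2, either way round below 0.12 rad) and value of joint turntable above 2.992 rad) or ((distance between column3 and cradle3 below 0.018 m and angle between the z axis of column3 and the x axis of cradle3, either way round below 0.12 rad) and value of joint turntable above 4.562 rad) or ((distance between column3 and cradle4 below 0.018 m and angle between the z axis of column3 and the x axis of cradle4, either way round below 0.12 rad) and value of joint turntable above 6.133 rad)) and (((distance between column4 and cradle1 below 0.018 m and angle between the z axis of column4 and the x axis of cradle1, either way round below 0.12 rad) and value of joint turntable above 1.421 rad) or ((distance between column4 and cradle2 below 0.018 m and angle between the z axis of column4 and the x axis of cradle2, either way round below 0.12 rad) and value of joint turntable above 2.992 rad) or ((distance between column4 and cradle3 below 0.018 m and angle between the z axis of column4 and the x axis of cradle3, either way round below 0.12 rad) and value of joint turntable above 4.562 rad) or ((distance between column4 and cradle4 below 0.018 m and angle between the z axis of column4 and the x axis of cradle4, either way round below 0.12 rad) and value of joint turntable above 6.133 rad)) and linear speed of each of column1, column2, column3, column4 below 0.03 m/s); the robot touches nothing.
It fails at once if the mallet is pushed away or knocked over (distance of mallet from where it was at the start of the episode above 0.05 m or angle between mallet's own z axis and vertical above 0.6 rad).
It fails at once if the cup is pushed away or knocked over (distance of cup from where it was at the start of the episode above 0.05 m or angle between cup's own z axis and vertical above 0.6 rad).
It fails at once if the bust is pushed away or knocked over (distance of bust from where it was at the start of the episode above 0.05 m or angle between bust's own z axis and vertical above 0.6 rad).
Of column1, column2, column3, column4 only 3 to 4 are there at a start; the rules pass over those that are not, and their reading is None.
At some moment in a run one of column1, column2, column3, column4 may be knocked a few centimetres aside while the robot is not near it.
Once in a run the grip may slacken for a moment while it holds something.
It also fails if it takes over 210 s, if anything falls off the work surface, if the arm or the gripper's body presses on something with over 40 N, if the wrist force passes 120 N, or if a joint passes its speed limit or range.

## Working session

There is one attempt and no reset: what is moved stays moved. The work goes in short steps, Python scripts to look and compute and a tool call to move; the robot and the scene stay as the last step left them, time stands still between calls to the robot, and variables do not carry over. Pictures are saved under pics/ and viewed, at most 14 in all, crops included, and the job is handed in when it is done.

Besides the shell and the picture viewer there is one more tool, called as name(argument=value, ...) on one line, values as JSON. jog_arm: Moves the arm, as the interface text tells. Its arguments: {"type":"object","properties":{"commands":{"type":"array","items":{"type":"number"}},"fingers":{"type":"number"},"grip_force":{"type":"number"}},"required":["commands"]}

```bash
mkdir -p pics; ls; python3 - <<'E'
from bench import telemetry, eyes
import cv2,numpy as np
np.set_printoptions(precision=4,suppress=True)
s=telemetry.state(); print(s['t'],s['position'],s['orientation'])
ims=[]
for n in ['scene','top','wrist']:
    c=eyes.get_calibration(n); print(n,c)
    im=eyes.get_image(n); cv2.imwrite(f'pics/{n}0.png',im); ims.append(im)
E
```

```text
pics
0.0 [ 0.1892 -0.4893  0.24  ] [-3.0868 -0.5758  0.0001]
scene {'fovy': 56.68289151594045, 'cx': 255.7150646305169, 'cy': 193.39752527338968, 'R': array([[-0.888 ,  0.4597, -0.0106],
       [ 0.2959,  0.5536, -0.7785],
       [-0.3519, -0.6944, -0.6276]]), 't': array([ 0.4886, -0.1028,  1.6447])}
top {'fovy': 48.18735201354078, 'cx': 254.1609798712335, 'cy': 194.63646323399678, 'R': array([[ 0.0042, -1.    , -0.0089],
       [-0.9833, -0.0025, -0.1821],
       [ 0.182 ,  0.0095, -0.9832]]), 't': array([0.021 , 0.5635, 1.3112])}
wrist {'fovy': 68.02307946706358, 'cx': 258.2146971459443, 'cy': 187.16945357323576, 'hand_eye': array([[ 0.0002, -0.9575, -0.2883,  0.0773],
       [ 1.    , -0.    ,  0.0007, -0.0005],
       [-0.0007, -0.2883,  0.9575, -0.1445],
       [ 0.    ,  0.    ,  0.    ,  1.    ]])}
```

View pics/scene0.png

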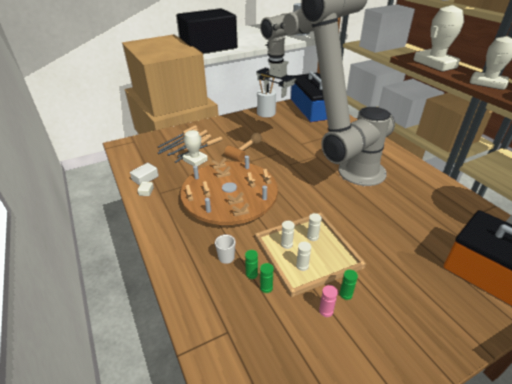

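View pics/top0.png

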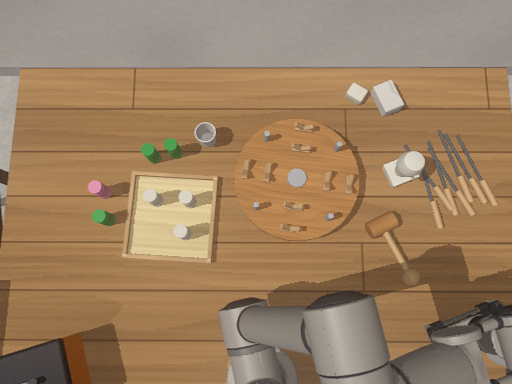

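The top view shows 3 white columns in the tray at about (152,197), (186,199) and (181,232). The disc centre is near (297,178), the posts are near (267,136), (339,146), (256,206) and (330,217), and the mallet, bust and cup sit around the table. Next I'll measure these by blobs in two views.

```bash
cat > h.py <<'E'
import numpy as np, cv2
from scipy.spatial.transform import Rotation as Rn
from bench import telemetry, eyes
np.set_printoptions(precision=4,suppress=True)
def cam(n):
    c=eyes.get_calibration(n); f=192/np.tan(np.radians(c['fovy'])/2)
    if n=='wrist':
        s=telemetry.state(); T=np.eye(4); T[:3,:3]=Rn.from_rotvec(s['orientation']).as_matrix(); T[:3,3]=s['position']
        M=T@np.array(c['hand_eye']); R=M[:3,:3].T; t=-R@M[:3,3]
    else: R,t=np.array(c['R']),np.array(c['t'])
    return dict(f=f,cx=c['cx'],cy=c['cy'],R=R,t=t)
def ray(c,p):
    d=c['R'].T@np.array([(p[0]-c['cx'])/c['f'],(p[1]-c['cy'])/c['f'],1]); return -c['R'].T@c['t'],d/np.linalg.norm(d)
def plane(c,p,z):
    o,d=ray(c,p); return o+d*(z-o[2])/d[2]
def proj(c,X):
    q=c['R']@np.array(X)+c['t']; return np.array([c['cx']+c['f']*q[0]/q[2],c['cy']+c['f']*q[1]/q[2]])
def tri(c1,p1,c2,p2):
    o1,d1=ray(c1,p1);o2,d2=ray(c2,p2)
    k=np.linalg.lstsq(np.c_[d1,-d2],o2-o1,rcond=None)[0]; a=o1+k[0]*d1;b=o2+k[1]*d2
    return (a+b)/2,np.linalg.norm(a-b)
def blobs(im,lo,hi,amin,amax):
    m=cv2.inRange(cv2.cvtColor(im,cv2.COLOR_BGR2HSV),np.array(lo),np.array(hi))
    n,_,st,ce=cv2.connectedComponentsWithStats(m)
    return [(ce[i],st[i]) for i in range(1,n) if amin<=st[i][4]<=amax]
def grab(n):
    c=cam(n); return c,eyes.get_image(n)
E
python3 - <<'E'
from h import *
C={n:cam(n) for n in('top','scene')}; I={n:cv2.imread(f'pics/{n}0.png') for n in C}
def match(lo,hi,amin,amax,roi,z0,z1,tol=.006):
    B={n:[b for b in blobs(I[n],lo,hi,amin,amax) if roi[n][0]<b[0][0]<roi[n][2] and roi[n][1]<b[0][1]<roi[n][3]] for n in C}
    print({n:[(b[0].round(1).tolist(),b[1][4]) for b in B[n]] for n in B})
    for a in B['top']:
        for b in B['scene']:
            X,e=tri(C['top'],a[0],C['scene'],b[0])
            if e<tol and z0<X[2]<z1: print('  ',X,e.round(4),a[0].round(0),b[0].round(0))
print('columns');match((0,0,150),(180,50,255),60,600,dict(top=(130,175,215,260),scene=(260,200,360,290)),.02,.1)
print('posts/pivot');match((95,15,60),(135,120,255),12,500,dict(top=(235,118,365,242),scene=(175,145,285,225)),.04,.13)
b=I['top'];hsv=cv2.cvtColor(b,cv2.COLOR_BGR2HSV)
for p in [(297,178),(267,136),(256,206),(152,197),(269,172),(289,206),(310,190),(170,215)]: print(p,hsv[p[1],p[0]])
print('cradle wood px bottom z.094', [plane(C['top'],p,.094) for p in [(290,228),(293,207)]])
print('tray', [plane(C['top'],p,.024) for p in [(132,174),(217,177),(211,260),(124,256)]])
print('mallet,bust,cup',[plane(C['top'],p,z) for p,z in [((382,224),.03),((405,168),.08),((206,135),.08)]])
cv2.imwrite('pics/crop.png',cv2.resize(b[110:275,120:370],None,fx=3.2,fy=3.2,interpolation=3))
E
```

```text
columns
{'top': [([149.5, 195.2], np.int32(154)), ([185.2, 197.1], np.int32(166)), ([180.2, 230.7], np.int32(164))], 'scene': [([314.7, 226.2], np.int32(243)), ([287.9, 233.6], np.int32(257)), ([304.0, 255.1], np.int32(278))]}
   [0.5559 0.3518 0.0712] 0.0033 [150. 195.] [304. 255.]
   [0.55   0.2404 0.068 ] 0.0049 [185. 197.] [288. 234.]
   [0.4451 0.2524 0.0664] 0.0037 [180. 231.] [315. 226.]
posts/pivot
{'top': [], 'scene': [([195.6, 171.9], np.int32(12)), ([229.2, 187.0], np.int32(58)), ([207.4, 204.5], np.int32(20))]}
(297, 178) [  0   6 180]
(267, 136) [  3  21 121]
(256, 206) [  0   3 191]
(152, 197) [ 20  28 220]
(269, 172) [ 16 105 175]
(289, 206) [ 15 117 146]
(310, 190) [ 15 142 183]
(170, 215) [ 21  82 221]
cradle wood px bottom z.094 [array([ 0.4531, -0.0865,  0.094 ]), array([ 0.5175, -0.0964,  0.094 ])]
tray [array([0.6364, 0.4239, 0.024 ]), array([0.6269, 0.1449, 0.024 ]), array([0.3586, 0.1584, 0.024 ]), array([0.37  , 0.4344, 0.024 ])]
mallet,bust,cup [array([ 0.4736, -0.3835,  0.03  ]), array([ 0.6443, -0.4497,  0.08  ]), array([0.7515, 0.1772, 0.08  ])]
```

View pics/crop.png

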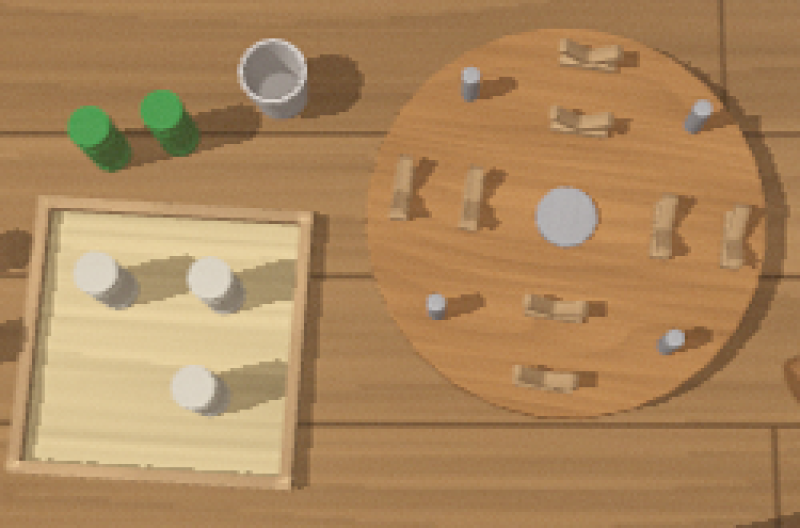

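The crop confirms the columns stand at top (150,195), (186,197) and (180,231), with the pivot at (297,178). I'll move the wrist camera over the table.

jog_arm(commands=[0.5,0.52,0.2,0,0,-0.46,0.5,0.52,0.2,0,0,-0.46,0.5,0.52,0.2,0,0,-0.46,0.5,0.52,0.2,0,0,-0.46,0.5,0.52,0.2,0,0,-0.46,0.5,0.52,0.2,0,0,-0.46,0.5,0.52,0.2,0,0,-0.46,0.5,0.52,0.2,0,0,-0.46,0.5,0.52,0.2,0,0,-0.46,0.5,0.52,0.2,0,0,-0.46,0,0,0,0,0,0])

```text
t: 1.52
position: [0.5662, -0.0969, 0.3906]
orientation: [-3.141, -0.008, -0.001]
contact_force: [0.2, -0.2, 0.6]
grip_width: 0.0916
grip_force: 0.0
```

```bash
python3 - <<'E'
from h import *
s=telemetry.state(); print(s['t'],s['qpos'],s['position'],s['orientation'])
c,im=grab('wrist'); cv2.imwrite('pics/w1.png',im); np.save('w1.npy',c,allow_pickle=True)
E
```

```text
1.525 [-0.3032  0.3777  1.0677  0.0007  1.6955  1.2624] [ 0.5662 -0.0969  0.3906] [-3.1412 -0.0082 -0.0013]
```

View pics/w1.png

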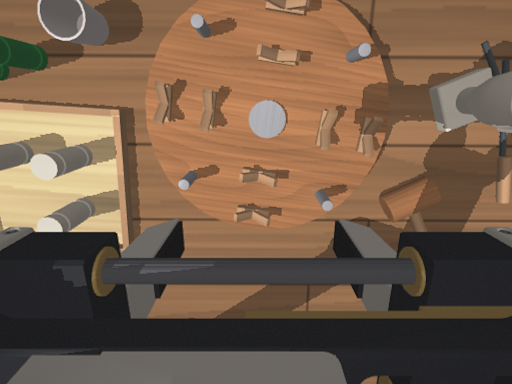

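The wrist view shows the pivot at (267,119), posts around it at (200,25), (360,52), (188,180) and (324,200), and the cradle 1 rests at (258,177) and (252,214).

```bash
python3 - <<'E'
from h import *
c=np.load('w1.npy',allow_pickle=True).item(); im=cv2.imread('pics/w1.png'); ct=cam('top'); it=cv2.imread('pics/top0.png')
W=[b for b in blobs(im,(0,0,60),(180,75,255),20,3000) if b[0][1]<215 and 150<b[0][0]<390]
T=[b for b in blobs(it,(0,0,60),(180,60,255),8,500) if 240<b[0][0]<360 and 125<b[0][1]<235]
for n,B in(('w',W),('t',T)):
    print(n,[(b[0].round(1).tolist(),b[1].tolist()) for b in B])
for a in W:
    for b in T:
        X,e=tri(c,a[0],ct,b[0])
        if e<.006 and .03<X[2]<.13: print(X,e)
hsv=cv2.cvtColor(im,cv2.COLOR_BGR2HSV)
for p in [(267,119),(197,20),(364,49),(160,190),(187,183),(322,196),(326,206)]: print(p,hsv[p[1],p[0]])
E
```

```text
w [([200.3, 25.1], [190, 14, 21, 24, 302]), ([358.4, 52.3], [346, 43, 25, 20, 315]), ([267.0, 118.7], [249, 100, 37, 38, 1126]), ([187.0, 180.0], [178, 171, 19, 19, 220]), ([323.7, 200.1], [315, 190, 18, 21, 224])]
t [([266.6, 135.4], [264, 131, 6, 11, 47]), ([337.8, 145.7], [334, 141, 9, 11, 56]), ([296.5, 177.4], [287, 169, 20, 18, 279]), ([255.7, 205.3], [253, 202, 6, 8, 38]), ([329.3, 216.2], [326, 213, 8, 8, 44])]
[ 0.744  -0.0161  0.0979] 0.0012141870947919282
[ 0.7116 -0.2385  0.0943] 0.0014103475760609376
[ 0.6172 -0.1109  0.0638] 0.0005201504682509973
[0.5224 0.0174 0.0943] 0.00032582266130612696
[ 0.4894 -0.2055  0.0942] 0.001595410788057034
(267, 119) [138   7 178]
(197, 20) [126   7 180]
(364, 49) [135   6 176]
(160, 190) [ 14 119 161]
(187, 183) [128   6 180]
(322, 196) [135   5  95]
(326, 206) [120   6 176]
```

jog_arm(commands=[0,0.73,0,0,0,0,0,0.73,0,0,0,0,0,0.73,0,0,0,0,0,0.73,0,0,0,0,0,0.73,0,0,0,0,0,0.73,0,0,0,0,0,0.73,0,0,0,0,0,0,0,0,0,0])

```text
t: 2.58
position: [0.5635, 0.2857, 0.3894]
orientation: [3.141, 0.007, -0.003]
contact_force: [0.7, -0.3, -0.5]
grip_width: 0.0922
grip_force: 0.0
```

```bash
python3 - <<'E'
from h import *
s=telemetry.state(); print(s['t'],s['qpos'],s['position'],s['orientation'])
c,im=grab('wrist'); cv2.imwrite('pics/w2.png',im); np.save('w2.npy',c,allow_pickle=True)
ct=cam('top'); 
W=[b for b in blobs(im,(0,0,150),(180,45,255),150,6000)]
print([(b[0].round(1).tolist(),b[1].tolist()) for b in W])
for p in [(149.5, 195.2),(185.2, 197.1),(180.2, 230.7)]:
    print('top on .106',plane(ct,p,.106),'proj',proj(c,plane(ct,p,.106)))
    for b in W:
        X,e=tri(c,b[0],ct,p)
        if e<.01: print('  tri',X,e)
E
```

```text
2.575 [0.3477 0.5085 0.8661 0.0004 1.7692 1.9141] [0.5635 0.2857 0.3894] [ 3.1412  0.0071 -0.0035]
[([331.7, 22.2], [308, 0, 49, 39, 315]), ([505.1, 126.0], [497, 114, 15, 23, 240]), ([220.1, 162.0], [207, 149, 27, 27, 568]), ([290.9, 165.1], [277, 152, 28, 27, 583]), ([281.1, 226.9], [269, 212, 26, 28, 488])]
top on .106 [0.5509 0.3418 0.106 ] proj [221.3444 162.2595]
  tri [0.551  0.3432 0.1038] 0.0016434807063936754
top on .106 [0.5452 0.2325 0.106 ] proj [292.6324 166.1585]
  tri [0.546  0.2341 0.1   ] 0.001243432864173197
top on .106 [0.4427 0.2441 0.106 ] proj [283.0728 227.281 ]
  tri [0.4424 0.2459 0.1027] 0.002639271785128151
```

View pics/w2.png

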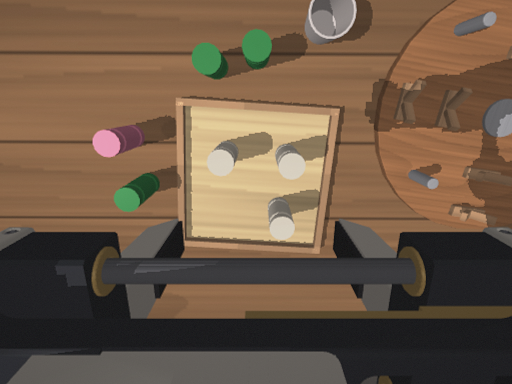

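jog_arm(commands=[0,0,0,1,0,0,0,0,0,1,0,0,0,0,0,1,0,0,0,0,0,0,0,0])

```text
t: 3.12
position: [0.5647, 0.2801, 0.3908]
orientation: [-2.903, 0.006, -0.0]
contact_force: [0.0, -0.3, -0.7]
grip_width: 0.092
grip_force: 0.0
```

```bash
python3 - <<'E'
from h import *
s=telemetry.state(); print(s['t'],s['qpos'],s['position'],s['orientation'])
E
```

```text
3.125 [0.2261 0.4373 0.999  0.2329 1.6479 1.8255] [0.5647 0.2801 0.3908] [-2.903   0.0057 -0.0005]
```

Columns' top centres: A (.551,.3425), B (.5455,.2335), C (.4425,.2455), with tops at about .104. Tilting toward +y uses positive joint 4, which is the allowed direction. I'll fit the arm model to check reach with the tool tilted.

```bash
cat > kin.py <<'E'
import numpy as np
from scipy.optimize import least_squares
from scipy.spatial.transform import Rotation as Rn
Q=np.array([[-1.348,.342,1.524,0,1.275,-.146],[-.3032,.3777,1.0677,.0007,1.6955,1.2624],[.3477,.5085,.8661,.0004,1.7692,1.9141],[.2261,.4373,.999,.2329,1.6479,1.8255]])
P=np.array([[.1892,-.4893,.24],[.5662,-.0969,.3906],[.5635,.2857,.3894],[.5647,.2801,.3908]])
LO=[-2.53,-.77,.04,-1,.28,-3.11];HI=[2.53,2.02,2.7,4.14,2.66,3.11]
def fk(p,q):
    a0,e,h,L1,L2,d=p
    r=lambda ax,t:Rn.from_euler(ax,t)
    R1=r('z',q[0]);R2=R1*r('y',q[1]);R3=R1*r('y',q[1]+q[2])
    R=R3*r('z',q[3])*r('y',q[4])*r('z',q[5])
    W=R1.apply([a0,e,h])+R2.apply([0,0,L1])+R3.apply([0,0,L2])
    return W,W+R.apply([0,0,d]),R,R1.apply([a0,e,h])+R2.apply([0,0,L1])
f=least_squares(lambda p:(np.array([fk(p,q)[1] for q in Q])-P).ravel(),[0,.08,.3,.4,.35,.2],bounds=([-.02,-.2,.1,.2,.2,.1],[.02,.2,.6,.7,.7,.4])); p=f.x
RX=None
def ik(X,z,y,q0):
    # target TCP, tool z direction, tool y direction (either sign checked by caller)
    z=np.array(z)/np.linalg.norm(z); y=np.array(y,float); y-=z*(y@z); y/=np.linalg.norm(y); T=np.c_[np.cross(y,z),y,z]
    def F(q):
        _,x,R,_=fk(p,q); return np.r_[(x-X)*5,(R.inv()*Rn.from_matrix(T)*OFF).as_rotvec()]
    g=least_squares(F,np.clip(q0,np.array(LO)+.01,np.array(HI)-.01),bounds=(LO,HI)); return g.x,np.linalg.norm(g.fun)
OFF=Rn.identity()
# tool-flange yaw offset
RA=Rn.from_rotvec([3.1412,.0071,-.0035]); OFF=(RA.inv()*fk(p,Q[2])[2])
E
python3 - <<'E'
from kin import *
np.set_printoptions(precision=3,suppress=True)
print(p,np.abs(f.fun).max(),OFF.as_rotvec())
q=Q[3]
for tilt in (0,30,50,60,70,80):
  t=np.radians(tilt)
  out=[]
  for name,(x,y) in dict(B=(.5455,.2335),C=(.4425,.2455),A=(.551,.3425)).items():
   for yaw in (90,60,120):
    w=np.radians(yaw)
    d=np.array([np.cos(w),np.sin(w),0]); z=np.sin(t)*d+[0,0,-np.cos(t)]
    # start: tool x=+world x ; rotating about horizontal axis perpendicular d
    best=min((ik(np.array([x,y,.062]),z,s*np.cross([0,0,1.],d),q0) for s in(1,-1) for q0 in (Q[3],[.2,.9,1.2,1.2,1.4,1.8],[.2,.9,1.2,1.2,1.4,-1.3])),key=lambda r:r[1])
    W,_,_,E=fk(p,best[0]); print(tilt,name,yaw,best[0],'err',round(best[1],3),'wrist',W,'elb',E)
E
```

```text
[-0.02   0.076  0.125  0.568  0.377  0.308] 0.011807551308838649 [-0.     0.    -1.571]
0 B 90 [0.276 0.578 1.65  0.    0.913 0.276] err 0.0 wrist [0.546 0.233 0.37 ] elb [0.259 0.152 0.6  ]
0 B 60 [0.276 0.578 1.65  0.    0.913 0.799] err 0.0 wrist [0.545 0.233 0.37 ] elb [0.259 0.152 0.6  ]
0 B 120 [ 0.276  0.578  1.65   0.     0.913 -0.248] err 0.0 wrist [0.546 0.233 0.37 ] elb [0.259 0.152 0.6  ]
0 C 90 [0.355 0.459 1.888 0.    0.795 0.355] err 0.0 wrist [0.443 0.245 0.37 ] elb [0.19  0.152 0.634]
0 C 60 [0.355 0.459 1.888 0.    0.795 0.879] err 0.0 wrist [0.442 0.245 0.37 ] elb [0.19  0.152 0.634]
0 C 120 [ 0.355  0.459  1.888  0.     0.795 -0.168] err 0.0 wrist [0.443 0.245 0.37 ] elb [0.19  0.152 0.634]
0 A 90 [0.438 0.659 1.484 0.    0.999 0.438] err 0.0 wrist [0.551 0.342 0.37 ] elb [0.264 0.208 0.574]
0 A 60 [0.438 0.659 1.484 0.    0.999 0.962] err 0.0 wrist [0.551 0.342 0.37 ] elb [0.264 0.208 0.574]
0 A 120 [ 0.438  0.659  1.484  0.     0.999 -0.085] err 0.0 wrist [0.551 0.342 0.37 ] elb [0.264 0.208 0.574]
30 B 90 [ 0.006  0.571  1.812  0.701  0.888 -0.482] err 0.0 wris
[... 4233 characters left out ...]
elb [0.473 0.005 0.417]
80 C 90 [-0.301  0.869  2.203  1.259  1.417 -1.503] err 0.0 wrist [ 0.443 -0.058  0.115] elb [ 0.417 -0.05   0.491]
80 C 60 [-0.323  0.946  2.631  1.825  1.496 -1.998] err 0.0 wrist [ 0.291 -0.017  0.115] elb [ 0.442 -0.067  0.457]
80 C 120 [-0.157  0.938  1.789  0.876  1.661  1.89 ] err 0.0 wrist [ 0.594 -0.017  0.115] elb [0.444 0.007 0.46 ]
80 A 90 [-0.067  0.91   1.91   1.452  1.426  1.894] err 0.0 wrist [0.551 0.039 0.115] elb [0.432 0.047 0.473]
80 A 60 [ 0.009  0.867  2.308  2.109  1.413 -1.6  ] err 0.0 wrist [0.399 0.08  0.115] elb [0.412 0.08  0.492]
80 A 120 [ 0.005  1.041  1.433  1.05   1.737 -0.995] err 0.0 wrist [0.703 0.08  0.115] elb [0.469 0.079 0.412]
```

```bash
python3 - <<'E'
s=open('kin.py').read().replace("[-.02,-.2,.1,.2,.2,.1],[.02,.2,.6,.7,.7,.4]","[-.3,-.2,.0,.2,.2,.1],[.3,.2,.6,.7,.7,.5]")
s=s.replace("f=least","f=least",1)
open('kin.py','w').write(s)
E
cat > plan.py <<'E'
from kin import *; from bench import telemetry
np.set_printoptions(precision=3,suppress=True)
def R_from(x,z): 
    z=np.array(z)/np.linalg.norm(z); x=np.array(x,float); x-=z*(x@z); x/=np.linalg.norm(x); return Rn.from_matrix(np.c_[x,np.cross(z,x),z])
def seg(P0,R0,P1,R1,n,q,name=''):
    """n equal rows; prints row values (normalised) and the end pose / joints; returns end state"""
    dp=(np.array(P1)-P0)/n/.075; rv=(R1*R0.inv()).as_rotvec()/n/.08
    dp,rv=dp.round(3),rv.round(3); ok=[]
    P,R=np.array(P0,float),R0
    for i in range(n):
        P=P+dp*.075; R=Rn.from_rotvec(rv*.08)*R
        z=R.as_matrix()[:,2]; q2,e=ik(P,z,R.as_matrix()[:,1],q); ok.append((np.abs(q2-q).max(),e)); q=q2
        if i in(n//2,): qm=q2
    m=np.max(ok,axis=0)
    print(name,f'n={n}',', '.join(f'{v:g}' for v in np.r_[dp,rv]),'| maxrow dq %.2f ikerr %.3f'%tuple(m),'qmid',qm,'qend',q,'P',P)
    return P,R,q
def now():
    s=telemetry.state(); return np.array(s['position']),Rn.from_rotvec(s['orientation']),np.array(s['qpos'])
def tiltR(ang,yaw):  # tool tilted ang from down toward yaw, tool x horizontal part along yaw
    d=np.array([np.cos(yaw),np.sin(yaw),0]);Z=np.array([0,0,1.])
    return R_from(np.cos(ang)*d+np.sin(ang)*Z, np.sin(ang)*d-np.cos(ang)*Z)
E
cat > cyc.py <<'E'
from plan import *
def cycle(G,hs=171.5,rad=.13,piv=(.617,-.111)):
    P,R,q=now(); Rg=tiltR(np.pi/3,np.pi/2); a=Rg.as_matrix()[:,2]
    tcp=np.array([*G,.065])+.005*a
    nr=max(int(np.ceil((Rg*R.inv()).magnitude()/.078)),4)
    P,R,q=seg(P,R,tcp-.1*a+[0,0,.1],Rg,nr,q,'to above pre')
    P,R,q=seg(P,R,tcp-.1*a,Rg,4,q,'pre'); P,R,q=seg(P,R,tcp,Rg,6,q,'grasp')
    P,R,q=seg(P,R,P+[0,-.03,.15],Rg,6,q,'lift')
    u=np.radians(171.5); h=np.radians(hs); C=np.array([*piv,.099])+rad*np.array([np.cos(u),np.sin(u),0])
    Rp=tiltR(-np.pi/6,h); hd=np.array([np.cos(h),np.sin(h),0]); z=Rp.as_matrix()[:,2]
    tp=C+.008*hd+.005*z
    nr=int(np.ceil((Rp*R.inv()).magnitude()/.078))
    P,R,q=seg(P,R,tp+[0,0,.12],Rp,nr,q,'carry'); P,R,q=seg(P,R,tp+[0,0,.002],Rp,8,q,'lower'); P,R,q=seg(P,R,tp-.12*z,Rp,6,q,'retreat')
E
python3 - <<'E'
from cyc import *
print(p,np.abs(f.fun).max())
for hs in(171.5,-8.5): cycle((.5455,.2335),hs)
E
```

```text
[-0.056  0.076  0.076  0.619  0.392  0.306] 0.007668784805036188
to above pre n=23 -0.011, -0.075, -0.103, 0.343, -0.524, 0.701 | maxrow dq 0.13 ikerr 0.000 qmid [-0.099  0.303  1.608  0.728  1.202  0.448] qend [-0.344  0.516  1.741  0.958  1.481 -0.751] P [0.546 0.151 0.213]
pre n=4 -0.001, 0.002, -0.335, 0, -0.001, -0.003 | maxrow dq 0.05 ikerr 0.000 qmid [-0.344  0.602  1.823  0.978  1.384 -0.89 ] qend [-0.343  0.634  1.845  0.988  1.354 -0.936] P [0.545 0.151 0.113]
grasp n=6 0, 0.192, -0.111, 0, -0, -0 | maxrow dq 0.03 ikerr 0.000 qmid [-0.243  0.671  1.893  1.082  1.26  -0.981] qend [-0.191  0.693  1.91   1.134  1.218 -1.005] P [0.545 0.238 0.063]
lift n=6 0, -0.067, 0.333, 0, -0, -0 | maxrow dq 0.05 ikerr 0.000 qmid [-0.227  0.56   1.825  1.049  1.339 -0.813] qend [-0.245  0.504  1.766  1.018  1.409 -0.72 ] P [0.545 0.208 0.213]
carry n=26 -0.032, -0.153, 0.001, -0.613, -0.528, 0.529 | maxrow dq 0.13 ikerr 0.000 qmid [-0.274  0.307  1.7    0.387  1.185 -1.234] qend [-0.429  0.092  2.053  0.287  0.509 -2.068] P [ 0.483 -0.091  0.214]
lower n=8 -0, -0, -0.196, 0.001, -0.002, -0 
[... 1029 characters left out ...]
   1.825  1.049  1.339 -0.813] qend [-0.245  0.504  1.766  1.018  1.409 -0.72 ] P [0.545 0.208 0.213]
carry n=28 -0.025, -0.143, 0.001, -0.507, 0.588, -0.588 | maxrow dq 0.09 ikerr 0.000 qmid [-0.284  0.384  1.598  0.388  1.359  0.563] qend [-0.294  0.567  1.31  -0.074  1.783  1.428] P [ 0.493 -0.093  0.215]
lower n=8 0.002, 0, -0.197, -0, -0, -0.001 | maxrow dq 0.03 ikerr 0.000 qmid [-0.294  0.614  1.422 -0.073  1.624  1.441] qend [-0.293  0.65   1.478 -0.072  1.533  1.448] P [ 0.494 -0.093  0.096]
retreat n=6 0.131, -0.019, 0.227, -0, -0, 0 | maxrow dq 0.06 ikerr 0.000 qmid [-0.285  0.66   1.263 -0.069  1.738  1.441] qend [-0.281  0.676  1.141 -0.069  1.845  1.437] P [ 0.553 -0.101  0.199]
```

jog_arm(commands=[-0.011,-0.075,-0.103,0.343,-0.524,0.701,-0.011,-0.075,-0.103,0.343,-0.524,0.701,-0.011,-0.075,-0.103,0.343,-0.524,0.701,-0.011,-0.075,-0.103,0.343,-0.524,0.701,-0.011,-0.075,-0.103,0.343,-0.524,0.701,-0.011,-0.075,-0.103,0.343,-0.524,0.701,-0.011,-0.075,-0.103,0.343,-0.524,0.701,-0.011,-0.075,-0.103,0.343,-0.524,0.701,-0.011,-0.075,-0.103,0.343,-0.524,0.701,-0.011,-0.075,-0.103,0.343,-0.524,0.701,-0.011,-0.075,-0.103,0.343,-0.524,0.701,-0.011,-0.075,-0.103,0.343,-0.524,0.701,-0.011,-0.075,-0.103,0.343,-0.524,0.701,-0.011,-0.075,-0.103,0.343,-0.524,0.701,-0.011,-0.075,-0.103,0.343,-0.524,0.701,-0.011,-0.075,-0.103,0.343,-0.524,0.701,-0.011,-0.075,-0.103,0.343,-0.524,0.701,-0.011,-0.075,-0.103,0.343,-0.524,0.701,-0.011,-0.075,-0.103,0.343,-0.524,0.701,-0.011,-0.075,-0.103,0.343,-0.524,0.701], fingers=0.75)

```text
t: 5.62
position: [0.5474, 0.1702, 0.2359]
orientation: [-1.812, -1.443, -0.827]
contact_force: [0.1, -0.4, -0.8]
grip_width: 0.069
grip_force: 0.0
```

jog_arm(commands=[-0.011,-0.075,-0.103,0.343,-0.524,0.701,-0.011,-0.075,-0.103,0.343,-0.524,0.701,-0.011,-0.075,-0.103,0.343,-0.524,0.701,0,0,0,0,0,0,0,0,0,0,0,0])

```text
t: 6.25
position: [0.5453, 0.1541, 0.2133]
orientation: [-1.581, -1.589, -0.913]
contact_force: [-0.3, -0.0, 0.2]
grip_width: 0.0689
grip_force: 0.0
```

```bash
python3 - <<'E'
from h import *; from cyc import *
s=telemetry.state(); print(s['t'],s['qpos'],s['position'],s['orientation'])
c,im=grab('wrist'); cv2.imwrite('pics/w3.png',im)
print([proj(c,X).round(0) for X in [(.5455,.2335,.106),(.5455,.2335,.01)]])
cycle((.5455,.2335),-8.5)
E
```

```text
6.25 [-0.335  0.599  1.652  0.961  1.478 -0.745] [0.545 0.154 0.213] [-1.581 -1.589 -0.913]
[array([259., 235.]), array([259., 277.])]
to above pre n=4 0.001, -0.01, -0.003, 0.006, 0.009, -0.013 | maxrow dq 0.09 ikerr 0.000 qmid [-0.342  0.515  1.743  0.96   1.478 -0.752] qend [-0.344  0.516  1.743  0.96   1.478 -0.752] P [0.546 0.151 0.213]
pre n=4 -0, -0, -0.334, -0, 0, -0 | maxrow dq 0.05 ikerr 0.000 qmid [-0.344  0.602  1.823  0.979  1.384 -0.891] qend [-0.344  0.635  1.845  0.988  1.354 -0.937] P [0.546 0.151 0.112]
grasp n=6 -0, 0.192, -0.111, -0, 0, -0 | maxrow dq 0.03 ikerr 0.000 qmid [-0.243  0.672  1.893  1.082  1.26  -0.982] qend [-0.191  0.694  1.91   1.134  1.218 -1.005] P [0.546 0.238 0.062]
lift n=6 0, -0.067, 0.333, -0, 0, -0 | maxrow dq 0.05 ikerr 0.000 qmid [-0.227  0.56   1.825  1.049  1.339 -0.813] qend [-0.245  0.505  1.766  1.018  1.409 -0.72 ] P [0.546 0.208 0.212]
carry n=28 -0.025, -0.143, 0.001, -0.507, 0.588, -0.588 | maxrow dq 0.09 ikerr 0.000 qmid [-0.284  0.384  1.598  0.388  1.358  0.562] qend [-0.294  0.567  1.31  -0.074  1.782  1.428] P [ 0.493 -0.093  0.214]
lower n=8 0.001, 0, -0.196, -0, 0, -0.001 | maxrow dq 0.03 ikerr 0.000 qmid [-0.294  0.613  1.423 -0.073  1.624  1.44 ] qend [-0.294  0.649  1.479 -0.072  1.533  1.447] P [ 0.494 -0.093  0.097]
retreat n=6 0.132, -0.019, 0.226, -0, 0, -0 | maxrow dq 0.06 ikerr 0.000 qmid [-0.285  0.659  1.264 -0.069  1.737  1.441] qend [-0.281  0.675  1.141 -0.069  1.844  1.437] P [ 0.553 -0.101  0.199]
```

View pics/w3.png

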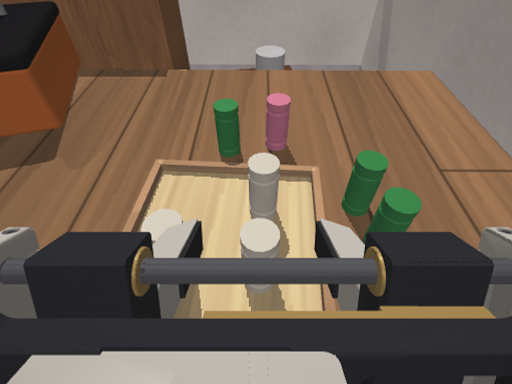

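Column B appears at (259,235), exactly where predicted and centred between the fingers. I'll go in.

jog_arm(commands=[0,0,-0.33,0,0,0,0,-0.02,-0.33,0,0,0,0,-0.02,-0.33,0,0,0,0,0,-0.33,0,0,0,0,0.19,-0.11,0,0,0,0,0.19,-0.11,0,0,0,0,0.19,-0.11,0,0,0,0,0.19,-0.11,0,0,0,0,0.19,-0.11,0,0,0,0,0.19,-0.11,0,0,0,0,0,0,0,0,0])

```text
t: 7.68
position: [0.5445, 0.2379, 0.0639]
orientation: [-1.578, -1.589, -0.912]
contact_force: [-0.7, -0.6, 0.0]
grip_width: 0.0693
grip_force: 0.0
```

jog_arm(commands=[0,0,0,0,0,0,0,0,0,0,0,0,0,0,0,0,0,0,0,0,0,0,0,0,0,0,0,0,0,0,0,0,0,0,0,0], fingers=0.2, grip_force=40)

```text
t: 8.43
position: [0.5457, 0.2365, 0.0648]
orientation: [-1.58, -1.589, -0.915]
contact_force: [1.8, -1.7, 2.3]
grip_width: 0.0415
grip_force: 40.0
```

jog_arm(commands=[0,-0.067,0.333,0,0,0,0,-0.067,0.333,0,0,0,0,-0.067,0.333,0,0,0,0,-0.067,0.333,0,0,0,0,-0.067,0.333,0,0,0,0,-0.067,0.333,0,0,0,-0.025,-0.143,0.001,-0.507,0.588,-0.588,-0.025,-0.143,0.001,-0.507,0.588,-0.588,-0.025,-0.143,0.001,-0.507,0.588,-0.588,-0.025,-0.143,0.001,-0.507,0.588,-0.588,-0.025,-0.143,0.001,-0.507,0.588,-0.588,-0.025,-0.143,0.001,-0.507,0.588,-0.588,-0.025,-0.143,0.001,-0.507,0.588,-0.588,-0.025,-0.143,0.001,-0.507,0.588,-0.588,-0.025,-0.143,0.001,-0.507,0.588,-0.588,-0.025,-0.143,0.001,-0.507,0.588,-0.588,-0.025,-0.143,0.001,-0.507,0.588,-0.588,-0.025,-0.143,0.001,-0.507,0.588,-0.588,-0.025,-0.143,0.001,-0.507,0.588,-0.588,-0.025,-0.143,0.001,-0.507,0.588,-0.588])

```text
t: 10.92
position: [0.5182, 0.0561, 0.2148]
orientation: [-2.549, -0.88, -0.149]
contact_force: [-0.9, 0.3, -1.6]
grip_width: 0.0412
grip_force: 40.0
```

jog_arm(commands=[-0.025,-0.143,0.001,-0.507,0.588,-0.588,-0.025,-0.143,0.001,-0.507,0.588,-0.588,-0.025,-0.143,0.001,-0.507,0.588,-0.588,-0.025,-0.143,0.001,-0.507,0.588,-0.588,-0.025,-0.143,0.001,-0.507,0.588,-0.588,-0.025,-0.143,0.001,-0.507,0.588,-0.588,-0.025,-0.143,0.001,-0.507,0.588,-0.588,-0.025,-0.143,0.001,-0.507,0.588,-0.588,-0.025,-0.143,0.001,-0.507,0.588,-0.588,-0.025,-0.143,0.001,-0.507,0.588,-0.588,-0.025,-0.143,0.001,-0.507,0.588,-0.588,-0.025,-0.143,0.001,-0.507,0.588,-0.588,-0.025,-0.143,0.001,-0.507,0.588,-0.588,-0.025,-0.143,0.001,-0.507,0.588,-0.588,0,0,0,0,0,0,0,0,0,0,0,0])

```text
t: 12.92
position: [0.4927, -0.0934, 0.2162]
orientation: [-2.986, 0.213, 0.801]
contact_force: [0.2, -0.5, -2.6]
grip_width: 0.0411
grip_force: 40.0
```

```bash
python3 - <<'E'
from h import *; from plan import now,tiltR
s=telemetry.state(); print(s['t'],s['qpos'],s['position'],s['orientation'],s['grip_width'],s['grip_force'],s['contact_force'])
P,R,q=now(); print('place rot err',(tiltR(-np.pi/6,np.radians(-8.5))*R.inv()).as_rotvec())
c,im=grab('wrist'); cv2.imwrite('pics/w4.png',im)
_,it=grab('top'); _,isc=grab('scene')
cv2.imwrite('pics/v4.png',np.hstack([cv2.resize(im[60:360,60:460],(400,300)),cv2.resize(it[130:280,200:400],(400,300))]))
cv2.imwrite('pics/s4.png',isc)
E
```

```text
12.925 [-0.297  0.63   1.228 -0.073  1.802  1.418] [ 0.493 -0.093  0.216] [-2.986  0.213  0.801] 0.041103237754420485 39.983400106430054 [ 0.21  -0.543 -2.638]
place rot err [-0.006 -0.    -0.005]
```

View pics/v4.png

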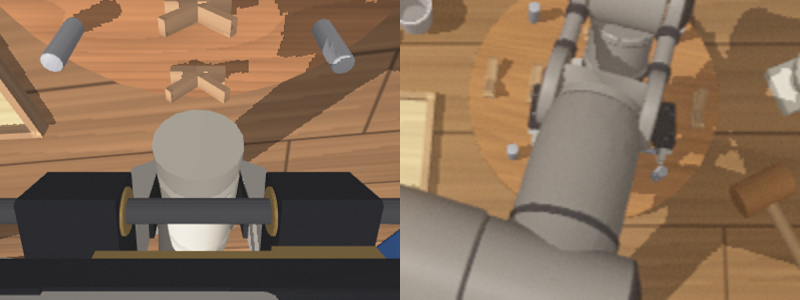

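Column held at (198,190) in the crop, lined up with the V rests at (196,85) and (200,20). Next, the cradle radius from this view.

```bash
python3 - <<'E'
from h import *
c=cam('wrist'); u=np.radians(171.5); U=np.array([np.cos(u),np.sin(u),0])
for r in (.125,.13,.135):
  C=np.array([.617,-.111,.099])+r*U
  print(r,[proj(c,C+U*d+[0,0,-.0297]).round(0)-60 for d in(28,42,-28,-42) for d in [d/1000]])
im=cv2.imread('pics/w4.png')
cv2.imwrite('pics/w4c.png',cv2.resize(im[40:180,170:340],None,fx=4,fy=4,interpolation=3))
print([proj(c,np.array([.617,-.111,.099])+.13*U+U*d/1000+[0,0,-.0297])*4-np.array([170,40])*4 for d in(28,42,-28,-42)])
E
```

```text
0.125 [array([198.,  70.]), array([198.,  82.]), array([198.,  15.]), array([198.,  -2.])]
0.13 [array([198.,  74.]), array([198.,  85.]), array([198.,  21.]), array([198.,   4.])]
0.135 [array([198.,  78.]), array([198.,  89.]), array([198.,  26.]), array([198.,  10.])]
[array([350.5811, 377.278 ]), array([350.4186, 421.6073]), array([351.3669, 162.8865]), array([351.6063,  97.5932])]
```

View pics/w4c.png

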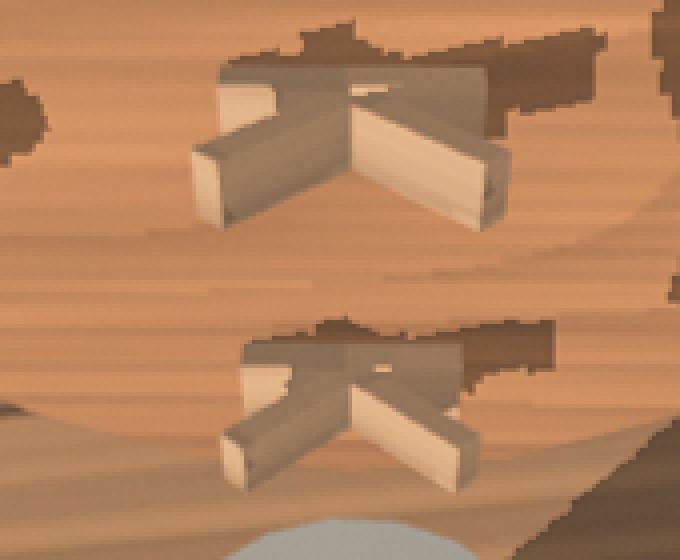

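V vertices fall within 2 px of the prediction, so the cradle radius is about 0.131 and the lateral alignment is correct. Lowering.

jog_arm(commands=[0.004,0,-0.26,0,0,0,0.004,0,-0.26,0,0,0,0.004,0,-0.26,0,0,0,0.004,0,-0.26,0,0,0,0.004,0,-0.18,0,0,0,0.004,0,-0.14,0,0,0,0,0,-0.1,0,0,0,0,0,-0.08,0,0,0,0,0,0,0,0,0])

```text
t: 14.2
position: [0.4945, -0.0938, 0.1008]
orientation: [-2.986, 0.215, 0.802]
contact_force: [-0.6, -0.4, -2.1]
grip_width: 0.0413
grip_force: 40.0
```

jog_arm(commands=[0,0.01,-0.03,0,0,0,0,0,-0.03,0,0,0,0,0,0,0,0,0])

```text
t: 14.58
position: [0.4948, -0.093, 0.0974]
orientation: [-2.987, 0.215, 0.801]
contact_force: [0.5, 0.7, 4.6]
grip_width: 0.0413
grip_force: 40.0
```

jog_arm(commands=[0,0,0,0,0,0,0,0,0,0,0,0,0,0,0,0,0,0,0,0,0,0,0,0,0.04,0,0.1,0,0,0,0.08,0,0.2,0,0,0,0.08,0,0.3,0,0,0,0.08,0,0.4,0,0,0,0.08,0,0.4,0,0,0,0.08,0,0.4,0,0,0,0.08,0,0.4,0,0,0,0,0,0,0,0,0], fingers=0.75)

```text
t: 16.08
position: [0.5347, -0.0932, 0.2639]
orientation: [-2.99, 0.215, 0.793]
contact_force: [-0.2, -0.5, 0.3]
grip_width: 0.0688
grip_force: 0.0
```

```bash
cat > look.py <<'E'
from h import *
import sys
s=telemetry.state(); print(s['t'],s['qpos'],s['position'],s['orientation'],s['grip_width'])
c,im=grab('wrist'); cv2.imwrite(f'pics/{sys.argv[1]}.png',im)
u=np.radians(171.5); U=np.array([np.cos(u),np.sin(u),0]); C=np.array([.617,-.111,.099])+.131*U
print('ends top-line', [proj(c,C+U*d+[0,0,.021]).round(0) for d in(-.049,.049)])
E
python3 look.py w5
```

```text
16.075 [-0.2783  0.6778  1.0068 -0.0684  1.9717  1.4259] [ 0.5347 -0.0932  0.2639] [-2.99    0.2149  0.7933] 0.0687890700665287
ends top-line [array([265., 106.]), array([263., 182.])]
```

View pics/w5.png

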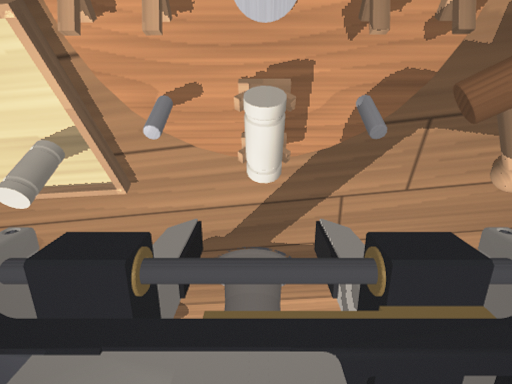

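Column 1 lies seated in cradle 1 (pixels (265,95) to (264,182), predicted (265,106) and (263,182)). Next: cage post 4 (left, near side) and plan the turn.

```bash
cat > turn.py <<'E'
from plan import *
def down(psi): return tiltR(0,psi)
def arc(piv=np.array([.617,-.111]),r=.16,a0=126.5,n=24,zt=.098,ex=0.0):
    P,R,q=now(); A=np.radians(a0); pos=lambda a:piv+r*np.array([np.cos(a),np.sin(a)])
    p0=pos(A); Rt=down(A+np.pi)
    nr=max(4,int(np.ceil((Rt*R.inv()).magnitude()/.078)))
    P,R,q=seg(P,R,[*p0,.20],Rt,nr,q,'to post'); P,R,q=seg(P,R,[*p0,zt],Rt,4,q,'down')
    da=(np.pi/2+ex)/n; c=p0.copy(); rows=[]
    for i in range(n):
        d=((pos(A+da*(i+1))-c)/.075).round(2); c=c+d*.075
        rows+= [d[0],d[1],0,0,0,round(da/.08,3)]
    q1,e=ik(np.array([*c,zt]),[0,0,-1],down(A+np.pi/2+np.pi).as_matrix()[:,1],q-[0.2,0,0,0,0,1.2]); print('end',c,q1,e)
    print(', '.join(f'{v:g}' for v in rows))
E
python3 -c "
from turn import *
arc()"
```

```text
to post n=13 -0.012, 0.114, -0.064, -0.268, -0.44, -0.742 | maxrow dq 0.12 ikerr 0.000 qmid [-0.228  0.458  1.385  0.034  1.542  1.914] qend [-0.112  0.349  1.62  -0.     1.173  2.393] P [0.522 0.018 0.2  ]
down n=4 -0.001, -0.002, -0.339, 0, -0, -0 | maxrow dq 0.06 ikerr 0.000 qmid [-0.113  0.407  1.744 -0.     0.991  2.392] qend [-0.113  0.43   1.781 -0.     0.93   2.391] P [0.522 0.017 0.098]
end [ 0.488 -0.206] [-0.544  0.441  1.763  0.     0.938  0.39 ] 2.1655583682699948e-14
-0.11, -0.09, 0, 0, 0, 0.818, -0.1, -0.09, 0, 0, 0, 0.818, -0.1, -0.1, 0, 0, 0, 0.818, -0.09, -0.11, 0, 0, 0, 0.818, -0.08, -0.11, 0, 0, 0, 0.818, -0.08, -0.12, 0, 0, 0, 0.818, -0.07, -0.12, 0, 0, 0, 0.818, -0.06, -0.12, 0, 0, 0, 0.818, -0.05, -0.13, 0, 0, 0, 0.818, -0.04, -0.14, 0, 0, 0, 0.818, -0.04, -0.13, 0, 0, 0, 0.818, -0.02, -0.14, 0, 0, 0, 0.818, -0.02, -0.14, 0, 0, 0, 0.818, -0, -0.14, 0, 0, 0, 0.818, -0, -0.14, 0, 0, 0, 0.818, 0.01, -0.14, 0, 0, 0, 0.818, 0.02, -0.13, 0, 0, 0, 0.818, 0.03, -0.14, 0, 0, 0, 0.818, 0.04, -0.14, 0, 0, 0, 0.818, 0.04, -0.13, 0, 0, 0, 0.818, 0.06, -0.12, 0, 0, 0, 0.818, 0.06, -0.13, 0, 0, 0, 0.818, 0.07, -0.12, 0, 0, 0, 0.818, 0.08, -0.11, 0, 0, 0, 0.818
```

jog_arm(commands=[-0.012,0.114,-0.064,-0.268,-0.44,-0.742,-0.012,0.114,-0.064,-0.268,-0.44,-0.742,-0.012,0.114,-0.064,-0.268,-0.44,-0.742,-0.012,0.114,-0.064,-0.268,-0.44,-0.742,-0.012,0.114,-0.064,-0.268,-0.44,-0.742,-0.012,0.114,-0.064,-0.268,-0.44,-0.742,-0.012,0.114,-0.064,-0.268,-0.44,-0.742,-0.012,0.114,-0.064,-0.268,-0.44,-0.742,-0.012,0.114,-0.064,-0.268,-0.44,-0.742,-0.012,0.114,-0.064,-0.268,-0.44,-0.742,-0.012,0.114,-0.064,-0.268,-0.44,-0.742,-0.012,0.114,-0.064,-0.268,-0.44,-0.742,-0.012,0.114,-0.064,-0.268,-0.44,-0.742,0,0,-0.34,0,0,0,0,0,-0.34,0,0,0,0,0,-0.34,0,0,0,0,0,-0.33,0,0,0,0,0,0,0,0,0])

```text
t: 18.38
position: [0.5197, 0.0183, 0.0955]
orientation: [2.805, -1.413, -0.012]
contact_force: [0.4, 0.6, 1.1]
grip_width: 0.0689
grip_force: 0.0
```

jog_arm(commands=[0,0,0,0,0,0,0,0,0,0,0,0,0,0,0,0,0,0,0,0,0,0,0,0], fingers=0.28, grip_force=20)

```text
t: 18.88
position: [0.5221, 0.0181, 0.0983]
orientation: [-2.804, 1.413, 0.002]
contact_force: [0.4, -0.1, 0.5]
grip_width: 0.0335
grip_force: 0.0
```

jog_arm(commands=[-0.11,-0.09,0,0,0,0.818,-0.1,-0.09,0,0,0,0.818,-0.1,-0.1,0,0,0,0.818,-0.09,-0.11,0,0,0,0.818,-0.08,-0.11,0,0,0,0.818,-0.08,-0.12,0,0,0,0.818,-0.07,-0.12,0,0,0,0.818,-0.06,-0.12,0,0,0,0.818,-0.05,-0.13,0,0,0,0.818,-0.04,-0.14,0,0,0,0.818,-0.04,-0.13,0,0,0,0.818,-0.02,-0.14,0,0,0,0.818,-0.02,-0.14,0,0,0,0.818,0,-0.14,0,0,0,0.818,0,-0.14,0,0,0,0.818,0.01,-0.14,0,0,0,0.818,0.02,-0.13,0,0,0,0.818,0.03,-0.14,0,0,0,0.818,0.04,-0.14,0,0,0,0.818,0.04,-0.13,0,0,0,0.818])

```text
t: 21.38
position: [0.4686, -0.1703, 0.0982]
orientation: [3.084, 0.589, -0.001]
contact_force: [2.5, -1.4, -0.9]
grip_width: 0.0256
grip_force: 0.8
```

jog_arm(commands=[0.06,-0.12,0,0,0,0.818,0.06,-0.13,0,0,0,0.818,0.07,-0.12,0,0,0,0.818,0.08,-0.11,0,0,0,0.818,0,0,0,0,0,0,0,0,0,0,0,0,0,0,0,0,0,0])

```text
t: 22.25
position: [0.4879, -0.205, 0.0979]
orientation: [2.984, 0.983, -0.004]
contact_force: [-0.0, -1.1, 0.2]
grip_width: 0.0257
grip_force: 0.0
```

jog_arm(commands=[0,0,0,0,0,0,0,0,0,0,0,0,0,0,0,0,0,0,0,0,0.2,0,0,0,0,0,0.4,0,0,0,0,0,0.5,0,0,0,0,0,0.6,0,0,0,0,0,0.6,0,0,0,0,0,0,0,0,0], fingers=0.75)

```text
t: 23.38
position: [0.4896, -0.2062, 0.2753]
orientation: [2.977, 0.981, 0.006]
contact_force: [0.2, -0.5, -0.0]
grip_width: 0.0691
grip_force: 0.0
```

```bash
cat > chk.py <<'E'
from h import *; import sys
s=telemetry.state(); print(s['t'],s['position'],s['grip_width'])
ct,it=grab('top'); c,im=grab('wrist'); n=sys.argv[1]
cv2.imwrite(f'pics/{n}t.png',it); cv2.imwrite(f'pics/{n}w.png',im)
cv2.imwrite(f'pics/{n}.png',np.hstack([cv2.resize(it[110:275,100:400],(480,264)),cv2.resize(im,(320,264))]))
for b in blobs(it,(0,0,150),(180,50,255),90,600):
    if 125<b[0][0]<220 and 165<b[0][1]<265: print('col top',b[0].round(1),b[1].tolist(),plane(ct,b[0],.106)+[0,.0015,0])
piv=np.array([.617,-.111])
for b in blobs(it,(0,0,60),(180,60,255),8,90):
    X=plane(ct,b[0],.095)[:2]-piv
    if .14<np.linalg.norm(X)<.18: print('post r %.3f ang %.1f'%(np.linalg.norm(X),np.degrees(np.arctan2(X[1],X[0]))),b[1][4])
E
python3 chk.py k1; python3 -c "
from cyc import *
cycle((.4425,.2455),-8.5,.131)"
```

```text
23.375 [ 0.4896 -0.2062  0.2753] 0.06908622628365346
col top [149.5 195.2] [143, 189, 14, 15, 155] [0.5507 0.3433 0.106 ]
col top [180.2 230.7] [173, 224, 15, 15, 164] [0.4427 0.2455 0.106 ]
post r 0.160 ang 36.6 50
post r 0.159 ang -53.3 53
post r 0.159 ang 126.4 37
to above pre n=18 -0.034, 0.273, -0.043, 0.673, -0.339, 0.587 | maxrow dq 0.07 ikerr 0.000 qmid [-0.545  0.259  1.795  0.578  1.34  -0.304] qend [-0.396  0.385  1.995  0.937  1.439 -0.874] P [0.442 0.163 0.213]
pre n=4 0.001, -0, -0.335, 0, 0.002, -0.001 | maxrow dq 0.06 ikerr 0.000 qmid [-0.396  0.493  2.082  0.968  1.325 -1.036] qend [-0.396  0.534  2.106  0.982  1.289 -1.091] P [0.442 0.163 0.112]
grasp n=6 0, 0.192, -0.111, 0, 0, -0 | maxrow dq 0.04 ikerr 0.000 qmid [-0.273  0.583  2.158  1.114  1.193 -1.154] qend [-0.209  0.612  2.175  1.187  1.152 -1.189] P [0.442 0.25  0.063]
lift n=6 0, -0.067, 0.333, 0, 0, -0 | maxrow dq 0.06 ikerr 0.000 qmid [-0.253  0.444  2.08   1.063  1.285 -0.947] qend [-0.276  0.375  2.016  1.019  1.364 -0.836] P [0.442 0.219 0.212]
carry n=28 0.024, -0.149, 0.001, -0.507, 0.588, -0.588 | maxrow dq 0.09 ikerr 0.000 qmid [-0.301  0.312  1.713  0.388  1.325  0.531] qend [-0.295  0.567  1.311 -0.075  1.782  1.427] P [ 0.493 -0.093  0.214]
lower n=8 0, 0.002, -0.196, -0, 0, -0.001 | maxrow dq 0.03 ikerr 0.000 qmid [-0.294  0.613  1.425 -0.073  1.623  1.44 ] qend [-0.293  0.648  1.481 -0.072  1.532  1.448] P [ 0.493 -0.092  0.097]
retreat n=6 0.132, -0.02, 0.226, -0, 0, -0 | maxrow dq 0.06 ikerr 0.000 qmid [-0.285  0.658  1.267 -0.069  1.736  1.441] qend [-0.281  0.674  1.144 -0.069  1.843  1.437] P [ 0.552 -0.101  0.199]
```

View pics/k1.png

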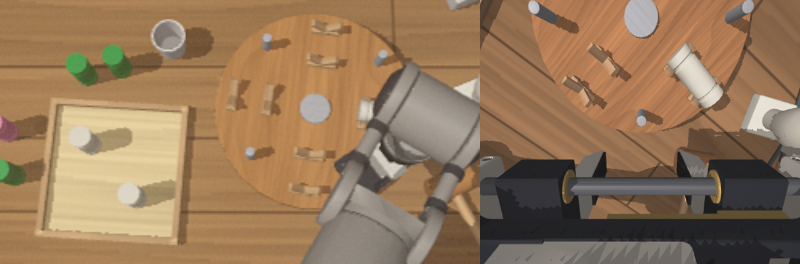

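The table is in notch 1 (posts at 36.6°, −53.3° and 126.4°) and column 1 sits on the right side, still seated. The remaining columns are unmoved. Now column C.

jog_arm(commands=[-0.034,0.273,-0.043,0.673,-0.339,0.587,-0.034,0.273,-0.043,0.673,-0.339,0.587,-0.034,0.273,-0.043,0.673,-0.339,0.587,-0.034,0.273,-0.043,0.673,-0.339,0.587,-0.034,0.273,-0.043,0.673,-0.339,0.587,-0.034,0.273,-0.043,0.673,-0.339,0.587,-0.034,0.273,-0.043,0.673,-0.339,0.587,-0.034,0.273,-0.043,0.673,-0.339,0.587,-0.034,0.273,-0.043,0.673,-0.339,0.587,-0.034,0.273,-0.043,0.673,-0.339,0.587,-0.034,0.273,-0.043,0.673,-0.339,0.587,-0.034,0.273,-0.043,0.673,-0.339,0.587,-0.034,0.273,-0.043,0.673,-0.339,0.587,-0.034,0.273,-0.043,0.673,-0.339,0.587,-0.034,0.273,-0.043,0.673,-0.339,0.587,-0.034,0.273,-0.043,0.673,-0.339,0.587,-0.034,0.273,-0.043,0.673,-0.339,0.587,-0.034,0.273,-0.043,0.673,-0.339,0.587,0,0,0,0,0,0,0,0,0,0,0,0])

```text
t: 25.98
position: [0.4422, 0.1628, 0.2121]
orientation: [-1.584, -1.584, -0.912]
contact_force: [-0.4, -0.4, 0.3]
grip_width: 0.0691
grip_force: 0.0
```

```bash
cat > pre.py <<'E'
from h import *; import sys; from cyc import *
G=tuple(map(float,sys.argv[1:3])); print(telemetry.state()['position'],telemetry.state()['qpos'])
c,im=grab('wrist'); print('pred top',proj(c,(*G,.106)))
print([(b[0].round(0),b[1].tolist()) for b in blobs(im,(0,0,150),(180,50,255),300,9000) if 180<b[0][0]<340 and b[0][1]<330])
cycle(G,-8.5,.131)
E
python3 pre.py .4425 .2455
```

```text
[0.442 0.163 0.212] [-0.392  0.462  1.94   0.941  1.424 -0.888]
pred top [259.53  231.414]
[(array([259., 231.]), [239, 215, 40, 34, 1060])]
to above pre n=4 0, 0.002, 0.001, 0.005, -0, -0.001 | maxrow dq 0.08 ikerr 0.000 qmid [-0.396  0.386  1.995  0.937  1.438 -0.874] qend [-0.396  0.386  1.995  0.938  1.438 -0.874] P [0.442 0.163 0.213]
pre n=4 0, -0, -0.334, -0, -0, 0 | maxrow dq 0.06 ikerr 0.000 qmid [-0.396  0.493  2.082  0.968  1.325 -1.035] qend [-0.396  0.534  2.107  0.983  1.289 -1.091] P [0.442 0.163 0.112]
grasp n=6 0, 0.192, -0.111, -0, -0, 0 | maxrow dq 0.04 ikerr 0.000 qmid [-0.273  0.583  2.158  1.114  1.193 -1.154] qend [-0.209  0.612  2.175  1.187  1.152 -1.189] P [0.442 0.25  0.062]
lift n=6 0, -0.067, 0.333, -0, -0, 0 | maxrow dq 0.06 ikerr 0.000 qmid [-0.253  0.445  2.08   1.063  1.285 -0.947] qend [-0.276  0.375  2.016  1.019  1.364 -0.836] P [0.442 0.22  0.212]
carry n=28 0.024, -0.149, 0.001, -0.507, 0.588, -0.588 | maxrow dq 0.09 ikerr 0.000 qmid [-0.301  0.312  1.713  0.388  1.325  0.531] qend [-0.295  0.567  1.311 -0.075  1.782  1.428] P [ 0.493 -0.093  0.214]
lower n=8 0, 0.002, -0.196, 0, 0, -0.001 | maxrow dq 0.03 ikerr 0.000 qmid [-0.294  0.612  1.425 -0.073  1.623  1.441] qend [-0.293  0.648  1.482 -0.072  1.531  1.448] P [ 0.493 -0.092  0.097]
retreat n=6 0.132, -0.02, 0.226, 0, 0, 0 | maxrow dq 0.06 ikerr 0.000 qmid [-0.285  0.658  1.267 -0.069  1.736  1.441] qend [-0.281  0.674  1.144 -0.069  1.843  1.437] P [ 0.552 -0.101  0.199]
```

The wrist view finds column C at (259,231), exactly as predicted.

jog_arm(commands=[0,0,-0.34,0,0,0,0,0,-0.34,0,0,0,0,0,-0.34,0,0,0,0,0,-0.33,0,0,0,0,0.19,-0.11,0,0,0,0,0.19,-0.11,0,0,0,0,0.19,-0.11,0,0,0,0,0.19,-0.11,0,0,0,0,0.19,-0.11,0,0,0,0,0.19,-0.11,0,0,0,0,0,0,0,0,0])

```text
t: 27.4
position: [0.4415, 0.2498, 0.061]
orientation: [-1.581, -1.585, -0.911]
contact_force: [1.5, 0.3, 0.5]
grip_width: 0.0687
grip_force: 0.0
```

jog_arm(commands=[0,0,0,0,0,0,0,0,0,0,0,0,0,0,0,0,0,0,0,0,0,0,0,0,0,0,0,0,0,0,0,0,0,0,0,0], fingers=0.2, grip_force=40)

```text
t: 28.15
position: [0.4425, 0.2485, 0.0617]
orientation: [-1.583, -1.585, -0.914]
contact_force: [0.3, -2.6, 2.6]
grip_width: 0.0412
grip_force: 40.0
```

jog_arm(commands=[0,-0.067,0.333,0,0,0,0,-0.067,0.333,0,0,0,0,-0.067,0.333,0,0,0,0,-0.067,0.333,0,0,0,0,-0.067,0.333,0,0,0,0,-0.067,0.333,0,0,0,0.024,-0.149,0.001,-0.507,0.588,-0.588,0.024,-0.149,0.001,-0.507,0.588,-0.588,0.024,-0.149,0.001,-0.507,0.588,-0.588,0.024,-0.149,0.001,-0.507,0.588,-0.588,0.024,-0.149,0.001,-0.507,0.588,-0.588,0.024,-0.149,0.001,-0.507,0.588,-0.588,0.024,-0.149,0.001,-0.507,0.588,-0.588,0.024,-0.149,0.001,-0.507,0.588,-0.588,0.024,-0.149,0.001,-0.507,0.588,-0.588,0.024,-0.149,0.001,-0.507,0.588,-0.588,0.024,-0.149,0.001,-0.507,0.588,-0.588,0.024,-0.149,0.001,-0.507,0.588,-0.588,0.024,-0.149,0.001,-0.507,0.588,-0.588,0.024,-0.149,0.001,-0.507,0.588,-0.588])

```text
t: 30.65
position: [0.4668, 0.0618, 0.2118]
orientation: [-2.552, -0.875, -0.149]
contact_force: [-0.1, -0.9, -2.9]
grip_width: 0.0414
grip_force: 40.0
```

jog_arm(commands=[0.024,-0.149,0.001,-0.507,0.588,-0.588,0.024,-0.149,0.001,-0.507,0.588,-0.588,0.024,-0.149,0.001,-0.507,0.588,-0.588,0.024,-0.149,0.001,-0.507,0.588,-0.588,0.024,-0.149,0.001,-0.507,0.588,-0.588,0.024,-0.149,0.001,-0.507,0.588,-0.588,0.024,-0.149,0.001,-0.507,0.588,-0.588,0.024,-0.149,0.001,-0.507,0.588,-0.588,0.024,-0.149,0.001,-0.507,0.588,-0.588,0.024,-0.149,0.001,-0.507,0.588,-0.588,0.024,-0.149,0.001,-0.507,0.588,-0.588,0.024,-0.149,0.001,-0.507,0.588,-0.588,0.024,-0.149,0.001,-0.507,0.588,-0.588,0.024,-0.149,0.001,-0.507,0.588,-0.588,0,0,0,0,0,0,0,0,0,0,0,0])

```text
t: 32.65
position: [0.4924, -0.0939, 0.2131]
orientation: [-2.988, 0.218, 0.801]
contact_force: [-0.1, -0.1, -2.7]
grip_width: 0.0413
grip_force: 40.0
```

```bash
cat > held.py <<'E'
from h import *; import sys
s=telemetry.state(); print(s['t'],s['position'],s['grip_width'],s['grip_force'])
c,im=grab('wrist'); cv2.imwrite(f'pics/{sys.argv[1]}.png',im)
a=cv2.imread('pics/w4.png'); d=cv2.absdiff(a[150:260,190:330],im[150:260,190:330]).max(2); print('diff to first hold',d.mean(),(d>40).mean())
cv2.imwrite(f'pics/{sys.argv[1]}c.png',np.hstack([a[60:360,60:460],im[60:360,60:460]]))
E
python3 held.py w6
```

```text
32.65 [ 0.4924 -0.0939  0.2131] 0.04129018613657159 39.99928414821625
diff to first hold 5.862727272727272 0.032402597402597405
```

View pics/w6c.png

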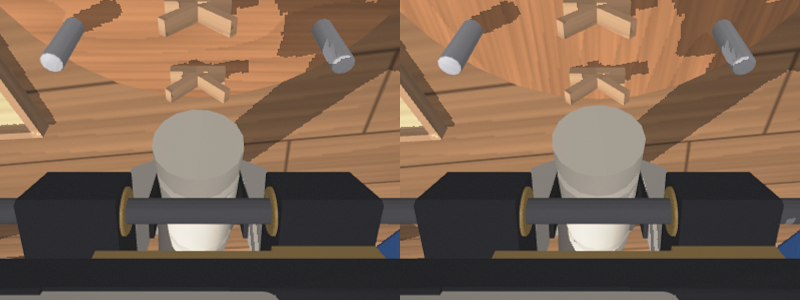

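The hold matches the first one (end face at (198,145) in both crops, shifted about 3 mm as expected). Lowering.

jog_arm(commands=[0,0.005,-0.26,0,0,0,0,0.005,-0.26,0,0,0,0,0.005,-0.26,0,0,0,0,0.005,-0.26,0,0,0,0,0,-0.18,0,0,0,0,0,-0.14,0,0,0,0,0,-0.1,0,0,0,0,0,-0.04,0,0,0,0,0,0,0,0,0])

```text
t: 33.83
position: [0.4927, -0.0929, 0.1011]
orientation: [-2.989, 0.22, 0.801]
contact_force: [0.1, -0.4, -2.4]
grip_width: 0.0414
grip_force: 40.0
```

jog_arm(commands=[0,0,-0.03,0,0,0,0,0,-0.03,0,0,0,0,0,0,0,0,0])

```text
t: 34.2
position: [0.4929, -0.0928, 0.0974]
orientation: [-2.989, 0.22, 0.8]
contact_force: [0.7, 0.2, 5.0]
grip_width: 0.0413
grip_force: 40.0
```

Contact. Release, retreat, and look.

jog_arm(commands=[0,0,0,0,0,0,0,0,0,0,0,0,0,0,0,0,0,0,0,0,0,0,0,0,0.04,0,0.1,0,0,0,0.08,0,0.2,0,0,0,0.08,0,0.3,0,0,0,0.08,0,0.4,0,0,0,0.08,0,0.4,0,0,0,0.08,0,0.4,0,0,0,0.08,0,0.4,0,0,0,0,0,0,0,0,0], fingers=0.75)

```text
t: 35.7
position: [0.5327, -0.093, 0.2639]
orientation: [-2.992, 0.22, 0.794]
contact_force: [0.6, -0.3, -0.6]
grip_width: 0.069
grip_force: 0.0
```

```bash
cat > laid.py <<'E'
from h import *; import sys
c,im=grab('wrist'); cv2.imwrite(f'pics/{sys.argv[1]}.png',im)
def sil(i):
    m=cv2.inRange(cv2.cvtColor(i,cv2.COLOR_BGR2HSV),(0,0,110),(180,60,255))[60:200,225:310]
    n,_,st,ce=cv2.connectedComponentsWithStats(m); k=1+np.argmax(st[1:,4]); return st[k],ce[k]
u=np.radians(171.5); U=np.array([np.cos(u),np.sin(u),0]); C=np.array([.617,-.111,.099])+.131*U
print('first',sil(cv2.imread('pics/w5.png')),'now',sil(im),'pred centre',proj(c,C)-[225,60])
E
python3 laid.py w7; python3 -c "
from turn import *
arc()"
```

```text
first (array([  18,   26,   44,   97, 3588], dtype=int32), array([39.0864, 71.7896])) now (array([  17,   23,   44,   99, 3659], dtype=int32), array([38.4914, 69.4777])) pred centre [38.0783 74.9088]
to post n=13 -0.01, 0.113, -0.064, -0.266, -0.441, -0.739 | maxrow dq 0.12 ikerr 0.000 qmid [-0.228  0.457  1.387  0.033  1.541  1.915] qend [-0.113  0.349  1.62  -0.     1.173  2.392] P [0.522 0.017 0.2  ]
down n=4 -0.001, 0.001, -0.339, 0.001, 0.001, 0.001 | maxrow dq 0.06 ikerr 0.000 qmid [-0.113  0.407  1.744 -0.     0.991  2.392] qend [-0.113  0.43   1.781 -0.     0.93   2.392] P [0.522 0.018 0.098]
end [ 0.488 -0.206] [-0.544  0.441  1.763  0.     0.938  0.39 ] 2.5381954770829018e-14
-0.11, -0.09, 0, 0, 0, 0.818, -0.1, -0.09, 0, 0, 0, 0.818, -0.1, -0.1, 0, 0, 0, 0.818, -0.09, -0.11, 0, 0, 0, 0.818, -0.08, -0.11, 0, 0, 0, 0.818, -0.08, -0.12, 0, 0, 0, 0.818, -0.07, -0.12, 0, 0, 0, 0.818, -0.06, -0.12, 0, 0, 0, 0.818, -0.05, -0.13, 0, 0, 0, 0.818, -0.04, -0.14, 0, 0, 0, 0.818, -0.04, -0.13, 0, 0, 0, 0.818, -0.02, -0.14, 0, 0, 0, 0.818, -0.02, -0.14, 0, 0, 0, 0.818, -0, -0.14, 0, 0, 0, 0.818, -0, -0.14, 0, 0, 0, 0.818, 0.01, -0.14, 0, 0, 0, 0.818, 0.02, -0.13, 0, 0, 0, 0.818, 0.03, -0.14, 0, 0, 0, 0.818, 0.04, -0.14, 0, 0, 0, 0.818, 0.04, -0.13, 0, 0, 0, 0.818, 0.06, -0.12, 0, 0, 0, 0.818, 0.06, -0.13, 0, 0, 0, 0.818, 0.07, -0.12, 0, 0, 0, 0.818, 0.08, -0.11, 0, 0, 0, 0.818
```

Laid column matches the first within 2 px, so it is seated. Turning.

jog_arm(commands=[-0.01,0.114,-0.064,-0.266,-0.441,-0.74,-0.01,0.114,-0.064,-0.266,-0.441,-0.74,-0.01,0.114,-0.064,-0.266,-0.441,-0.74,-0.01,0.114,-0.064,-0.266,-0.441,-0.74,-0.01,0.114,-0.064,-0.266,-0.441,-0.74,-0.01,0.114,-0.064,-0.266,-0.441,-0.74,-0.01,0.114,-0.064,-0.266,-0.441,-0.74,-0.01,0.114,-0.064,-0.266,-0.441,-0.74,-0.01,0.114,-0.064,-0.266,-0.441,-0.74,-0.01,0.114,-0.064,-0.266,-0.441,-0.74,-0.01,0.114,-0.064,-0.266,-0.441,-0.74,-0.01,0.114,-0.064,-0.266,-0.441,-0.74,-0.01,0.114,-0.064,-0.266,-0.441,-0.74,0,0,-0.34,0,0,0,0,0,-0.34,0,0,0,0,0,-0.34,0,0,0,0,0,-0.33,0,0,0,0,0,0,0,0,0])

```text
t: 38.0
position: [0.5197, 0.0185, 0.0955]
orientation: [2.804, -1.415, -0.011]
contact_force: [0.3, -0.7, 0.5]
grip_width: 0.0689
grip_force: 0.0
```

jog_arm(commands=[0,0,0,0,0,0,0,0,0,0,0,0,0,0,0,0,0,0,0,0,0,0,0,0], fingers=0.28, grip_force=20)

```text
t: 38.5
position: [0.5221, 0.0183, 0.0983]
orientation: [-2.803, 1.415, 0.001]
contact_force: [-0.5, -0.1, 0.5]
grip_width: 0.0335
grip_force: 0.0
```

jog_arm(commands=[-0.11,-0.09,0,0,0,0.818,-0.1,-0.09,0,0,0,0.818,-0.1,-0.1,0,0,0,0.818,-0.09,-0.11,0,0,0,0.818,-0.08,-0.11,0,0,0,0.818,-0.08,-0.12,0,0,0,0.818,-0.07,-0.12,0,0,0,0.818,-0.06,-0.12,0,0,0,0.818,-0.05,-0.13,0,0,0,0.818,-0.04,-0.14,0,0,0,0.818,-0.04,-0.13,0,0,0,0.818,-0.02,-0.14,0,0,0,0.818,-0.02,-0.14,0,0,0,0.818,0,-0.14,0,0,0,0.818,0,-0.14,0,0,0,0.818,0.01,-0.14,0,0,0,0.818,0.02,-0.13,0,0,0,0.818,0.03,-0.14,0,0,0,0.818,0.04,-0.14,0,0,0,0.818,0.04,-0.13,0,0,0,0.818])

```text
t: 41.0
position: [0.4686, -0.1702, 0.0982]
orientation: [3.085, 0.587, -0.001]
contact_force: [1.9, -1.3, -0.3]
grip_width: 0.0257
grip_force: 0.8
```

jog_arm(commands=[0.06,-0.12,0,0,0,0.818,0.06,-0.13,0,0,0,0.818,0.07,-0.12,0,0,0,0.818,0.08,-0.11,0,0,0,0.818,0,0,0,0,0,0,0,0,0,0,0,0,0,0,0,0,0,0])

```text
t: 41.88
position: [0.4879, -0.2048, 0.0979]
orientation: [-2.984, -0.981, 0.003]
contact_force: [-0.4, 0.0, 0.1]
grip_width: 0.026
grip_force: 0.0
```

jog_arm(commands=[0,0,0,0,0,0,0,0,0,0,0,0,0,0,0,0,0,0,0,0,0.2,0,0,0,0,0,0.4,0,0,0,0,0,0.5,0,0,0,0,0,0.6,0,0,0,0,0,0.6,0,0,0,0,0,0,0,0,0], fingers=0.75)

```text
t: 43.0
position: [0.4896, -0.206, 0.2752]
orientation: [2.978, 0.98, 0.006]
contact_force: [-0.9, 0.6, -0.2]
grip_width: 0.0688
grip_force: 0.0
```

```bash
python3 chk.py k2; python3 -c "
from cyc import *
cycle((.551,.3435),-8.5,.131)" | head -1
```

```text
43.0 [ 0.4896 -0.206   0.2752] 0.0687507840276382
col top [149.5 195.1] [143, 189, 14, 14, 153] [0.551  0.3433 0.106 ]
post r 0.160 ang 36.9 49
post r 0.159 ang -53.1 54
post r 0.159 ang 126.7 36
to above pre n=18 0.047, 0.345, -0.043, 0.673, -0.339, 0.587 | maxrow dq 0.07 ikerr 0.000 qmid [-0.385  0.321  1.701  0.615  1.286 -0.162] qend [-0.147  0.508  1.758  1.073  1.347 -0.677] P [0.551 0.261 0.213]
```

View pics/k2.png

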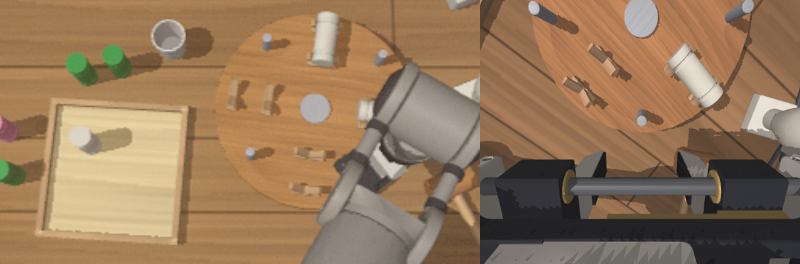

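The table is in notch 2 with columns at the far and right cradles, both seated, and the last column (A) is unmoved.

jog_arm(commands=[0.047,0.345,-0.043,0.673,-0.339,0.587,0.047,0.345,-0.043,0.673,-0.339,0.587,0.047,0.345,-0.043,0.673,-0.339,0.587,0.047,0.345,-0.043,0.673,-0.339,0.587,0.047,0.345,-0.043,0.673,-0.339,0.587,0.047,0.345,-0.043,0.673,-0.339,0.587,0.047,0.345,-0.043,0.673,-0.339,0.587,0.047,0.345,-0.043,0.673,-0.339,0.587,0.047,0.345,-0.043,0.673,-0.339,0.587,0.047,0.345,-0.043,0.673,-0.339,0.587,0.047,0.345,-0.043,0.673,-0.339,0.587,0.047,0.345,-0.043,0.673,-0.339,0.587,0.047,0.345,-0.043,0.673,-0.339,0.587,0.047,0.345,-0.043,0.673,-0.339,0.587,0.047,0.345,-0.043,0.673,-0.339,0.587,0.047,0.345,-0.043,0.673,-0.339,0.587,0.047,0.345,-0.043,0.673,-0.339,0.587,0.047,0.345,-0.043,0.673,-0.339,0.587,0,0,0,0,0,0,0,0,0,0,0,0])

```text
t: 45.6
position: [0.5513, 0.2601, 0.2117]
orientation: [-1.585, -1.582, -0.911]
contact_force: [0.2, 0.8, -0.6]
grip_width: 0.069
grip_force: 0.0
```

```bash
python3 pre.py .551 .3433
```

```text
[0.551 0.26  0.212] [-0.144  0.595  1.667  1.072  1.347 -0.671]
pred top [259.144 230.879]
[(array([326.,  85.]), [295, 82, 65, 6, 360]), (array([259., 231.]), [239, 215, 40, 34, 1068])]
to above pre n=4 -0.002, 0.004, 0.001, 0.003, -0.006, 0 | maxrow dq 0.09 ikerr 0.000 qmid [-0.147  0.508  1.76   1.073  1.345 -0.678] qend [-0.147  0.508  1.76   1.074  1.345 -0.679] P [0.551 0.261 0.212]
pre n=4 0, -0, -0.333, -0, 0, 0 | maxrow dq 0.05 ikerr 0.000 qmid [-0.147  0.595  1.84   1.114  1.268 -0.833] qend [-0.147  0.628  1.862  1.13   1.244 -0.884] P [0.551 0.261 0.113]
grasp n=6 0, 0.192, -0.111, -0, 0, 0 | maxrow dq 0.03 ikerr 0.000 qmid [-0.042  0.676  1.88   1.231  1.163 -0.926] qend [ 0.011  0.703  1.882  1.283  1.127 -0.946] P [0.551 0.348 0.063]
lift n=6 0, -0.067, 0.333, -0, 0, 0 | maxrow dq 0.05 ikerr 0.000 qmid [-0.026  0.568  1.807  1.174  1.219 -0.74 ] qend [-0.044  0.511  1.754  1.129  1.276 -0.639] P [0.551 0.317 0.212]
carry n=28 -0.028, -0.195, 0.001, -0.507, 0.588, -0.588 | maxrow dq 0.09 ikerr 0.000 qmid [-0.189  0.379  1.605  0.408  1.322  0.644] qend [-0.293  0.565  1.313 -0.074  1.781  1.429] P [ 0.492 -0.092  0.215]
lower n=8 0.001, -0.001, -0.197, 0, 0, -0.001 | maxrow dq 0.03 ikerr 0.000 qmid [-0.294  0.612  1.426 -0.073  1.622  1.441] qend [-0.294  0.648  1.482 -0.073  1.53   1.447] P [ 0.493 -0.093  0.096]
retreat n=6 0.132, -0.019, 0.227, 0, 0, -0 | maxrow dq 0.06 ikerr 0.000 qmid [-0.285  0.658  1.267 -0.069  1.735  1.441] qend [-0.281  0.674  1.144 -0.069  1.843  1.437] P [ 0.552 -0.101  0.199]
```

jog_arm(commands=[0,0,-0.34,0,0,0,0,0,-0.34,0,0,0,0,0,-0.34,0,0,0,0,0,-0.32,0,0,0,0,0.19,-0.11,0,0,0,0,0.19,-0.11,0,0,0,0,0.19,-0.11,0,0,0,0,0.19,-0.11,0,0,0,0,0.19,-0.11,0,0,0,0,0.2,-0.1,0,0,0,0,0,0,0,0,0])

```text
t: 47.02
position: [0.5507, 0.348, 0.0624]
orientation: [-1.582, -1.584, -0.911]
contact_force: [-0.4, -0.0, 0.1]
grip_width: 0.0688
grip_force: 0.0
```

jog_arm(commands=[0,0,0,0,0,0,0,0,0,0,0,0,0,0,0,0,0,0,0,0,0,0,0,0,0,0,0,0,0,0,0,0,0,0,0,0], fingers=0.2, grip_force=40)

```text
t: 47.78
position: [0.5518, 0.3466, 0.0633]
orientation: [-1.583, -1.583, -0.913]
contact_force: [-0.6, -2.0, 2.2]
grip_width: 0.0414
grip_force: 40.0
```

jog_arm(commands=[0,-0.067,0.333,0,0,0,0,-0.067,0.333,0,0,0,0,-0.067,0.333,0,0,0,0,-0.067,0.333,0,0,0,0,-0.067,0.333,0,0,0,0,-0.067,0.333,0,0,0,0,0,0,0,0,0])

```text
t: 48.65
position: [0.5521, 0.3164, 0.214]
orientation: [-1.583, -1.586, -0.915]
contact_force: [0.9, -0.6, -3.2]
grip_width: 0.0413
grip_force: 40.0
```

jog_arm(commands=[-0.028,-0.195,0.001,-0.507,0.588,-0.588,-0.028,-0.195,0.001,-0.507,0.588,-0.588,-0.028,-0.195,0.001,-0.507,0.588,-0.588,-0.028,-0.195,0.001,-0.507,0.588,-0.588,-0.028,-0.195,0.001,-0.507,0.588,-0.588,-0.028,-0.195,0.001,-0.507,0.588,-0.588,-0.028,-0.195,0.001,-0.507,0.588,-0.588,-0.028,-0.195,0.001,-0.507,0.588,-0.588,-0.028,-0.195,0.001,-0.507,0.588,-0.588,-0.028,-0.195,0.001,-0.507,0.588,-0.588,-0.028,-0.195,0.001,-0.507,0.588,-0.588,-0.028,-0.195,0.001,-0.507,0.588,-0.588,-0.028,-0.195,0.001,-0.507,0.588,-0.588,-0.028,-0.195,0.001,-0.507,0.588,-0.588,-0.028,-0.195,0.001,-0.507,0.588,-0.588,-0.028,-0.195,0.001,-0.507,0.588,-0.588,-0.028,-0.195,0.001,-0.507,0.588,-0.588,-0.028,-0.195,0.001,-0.507,0.588,-0.588,-0.028,-0.195,0.001,-0.507,0.588,-0.588,-0.028,-0.195,0.001,-0.507,0.588,-0.588])

```text
t: 51.15
position: [0.509, 0.0241, 0.2128]
orientation: [-2.819, -0.447, 0.244]
contact_force: [-0.0, 0.0, -1.9]
grip_width: 0.0408
grip_force: 40.0
```

jog_arm(commands=[-0.028,-0.195,0.001,-0.507,0.588,-0.588,-0.028,-0.195,0.001,-0.507,0.588,-0.588,-0.028,-0.195,0.001,-0.507,0.588,-0.588,-0.028,-0.195,0.001,-0.507,0.588,-0.588,-0.028,-0.195,0.001,-0.507,0.588,-0.588,-0.028,-0.195,0.001,-0.507,0.588,-0.588,-0.028,-0.195,0.001,-0.507,0.588,-0.588,-0.028,-0.195,0.001,-0.507,0.588,-0.588,0,0,0,0,0,0,0,0,0,0,0,0])

```text
t: 52.4
position: [0.4927, -0.0922, 0.2142]
orientation: [-2.987, 0.219, 0.801]
contact_force: [0.0, 0.0, -1.6]
grip_width: 0.0416
grip_force: 40.0
```

```bash
python3 held.py w8
```

```text
52.4 [ 0.4927 -0.0922  0.2142] 0.04157671364868234 39.99008238315582
diff to first hold 4.237467532467533 0.015714285714285715
```

View pics/w8c.png

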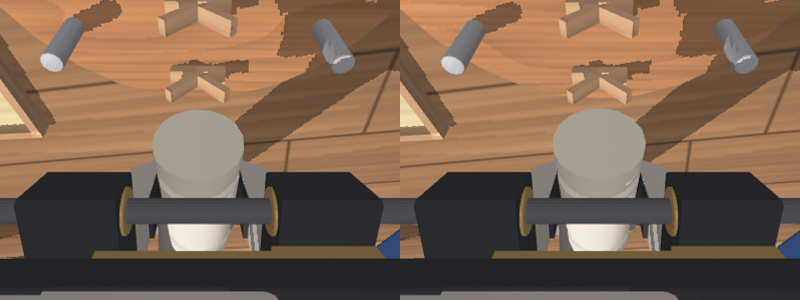

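The hold is unchanged. Lowering the last column.

jog_arm(commands=[0.002,0,-0.26,0,0,0,0.002,0,-0.26,0,0,0,0.002,0,-0.26,0,0,0,0.002,0,-0.26,0,0,0,0,0,-0.18,0,0,0,0,0,-0.14,0,0,0,0,0,-0.1,0,0,0,0,0,-0.05,0,0,0,0,0,-0.04,0,0,0,0,0,-0.025,0,0,0,0,0,0,0,0,0])

```text
t: 53.82
position: [0.4935, -0.0928, 0.0972]
orientation: [-2.989, 0.222, 0.8]
contact_force: [0.2, 0.8, -0.2]
grip_width: 0.0413
grip_force: 40.0
```

jog_arm(commands=[0,0,-0.02,0,0,0,0,0,0,0,0,0])

```text
t: 54.08
position: [0.4935, -0.0929, 0.097]
orientation: [-2.989, 0.222, 0.8]
contact_force: [-0.8, 1.5, 8.5]
grip_width: 0.0412
grip_force: 40.0
```

jog_arm(commands=[0,0,0,0,0,0,0,0,0,0,0,0,0,0,0,0,0,0,0,0,0,0,0,0,0.04,0,0.1,0,0,0,0.08,0,0.2,0,0,0,0.08,0,0.3,0,0,0,0.08,0,0.4,0,0,0,0.08,0,0.4,0,0,0,0.08,0,0.4,0,0,0,0.08,0,0.4,0,0,0,0,0,0,0,0,0], fingers=0.75)

```text
t: 55.58
position: [0.5335, -0.093, 0.2627]
orientation: [-2.992, 0.223, 0.793]
contact_force: [0.8, 0.2, -0.2]
grip_width: 0.0688
grip_force: 0.0
```

```bash
python3 laid.py w9; python3 -c "
from turn import *
arc()" | head -2
```

```text
first (array([  18,   26,   44,   97, 3588], dtype=int32), array([39.0864, 71.7896])) now (array([  17,   25,   44,   98, 3640], dtype=int32), array([38.4591, 71.4104])) pred centre [38.1871 76.189 ]
to post n=12 -0.012, 0.123, -0.068, -0.288, -0.477, -0.799 | maxrow dq 0.12 ikerr 0.000 qmid [-0.22   0.445  1.412  0.035  1.504  1.958] qend [-0.112  0.348  1.62  -0.     1.173  2.393] P [0.522 0.018 0.2  ]
down n=4 -0, -0.001, -0.339, 0.001, -0.001, 0 | maxrow dq 0.06 ikerr 0.000 qmid [-0.113  0.406  1.744 -0.     0.991  2.392] qend [-0.113  0.43   1.781 -0.     0.93   2.392] P [0.522 0.017 0.098]
```

Seated like the first. Final turn.

jog_arm(commands=[-0.012,0.123,-0.068,-0.288,-0.477,-0.799,-0.012,0.123,-0.068,-0.288,-0.477,-0.799,-0.012,0.123,-0.068,-0.288,-0.477,-0.799,-0.012,0.123,-0.068,-0.288,-0.477,-0.799,-0.012,0.123,-0.068,-0.288,-0.477,-0.799,-0.012,0.123,-0.068,-0.288,-0.477,-0.799,-0.012,0.123,-0.068,-0.288,-0.477,-0.799,-0.012,0.123,-0.068,-0.288,-0.477,-0.799,-0.012,0.123,-0.068,-0.288,-0.477,-0.799,-0.012,0.123,-0.068,-0.288,-0.477,-0.799,-0.012,0.123,-0.068,-0.288,-0.477,-0.799,-0.012,0.123,-0.068,-0.288,-0.477,-0.799,0,0,-0.34,0,0,0,0,0,-0.34,0,0,0,0,0,-0.34,0,0,0,0,0,-0.33,0,0,0,0,0,0,0,0,0])

```text
t: 57.75
position: [0.5194, 0.018, 0.0956]
orientation: [2.804, -1.414, -0.012]
contact_force: [0.0, -0.3, -0.2]
grip_width: 0.0687
grip_force: 0.0
```

jog_arm(commands=[0,0,0,0,0,0,0,0,0,0,0,0,0,0,0,0,0,0,0,0,0,0,0,0], fingers=0.28, grip_force=20)

```text
t: 58.25
position: [0.5218, 0.0178, 0.0984]
orientation: [-2.804, 1.414, 0.002]
contact_force: [0.3, -0.3, 0.4]
grip_width: 0.0335
grip_force: 0.0
```

jog_arm(commands=[-0.11,-0.09,0,0,0,0.818,-0.1,-0.09,0,0,0,0.818,-0.1,-0.1,0,0,0,0.818,-0.09,-0.11,0,0,0,0.818,-0.08,-0.11,0,0,0,0.818,-0.08,-0.12,0,0,0,0.818,-0.07,-0.12,0,0,0,0.818,-0.06,-0.12,0,0,0,0.818,-0.05,-0.13,0,0,0,0.818,-0.04,-0.14,0,0,0,0.818,-0.04,-0.13,0,0,0,0.818,-0.02,-0.14,0,0,0,0.818,-0.02,-0.14,0,0,0,0.818,0,-0.14,0,0,0,0.818,0,-0.14,0,0,0,0.818,0.01,-0.14,0,0,0,0.818,0.02,-0.13,0,0,0,0.818,0.03,-0.14,0,0,0,0.818,0.04,-0.14,0,0,0,0.818,0.04,-0.13,0,0,0,0.818])

```text
t: 60.75
position: [0.4684, -0.1706, 0.0983]
orientation: [3.084, 0.588, -0.001]
contact_force: [1.8, -0.8, -0.0]
grip_width: 0.0259
grip_force: 0.8
```

jog_arm(commands=[0.06,-0.12,0,0,0,0.818,0.06,-0.13,0,0,0,0.818,0.07,-0.12,0,0,0,0.818,0.08,-0.11,0,0,0,0.818,0,0,0,0,0,0,0,0,0,0,0,0,0,0,0,0,0,0])

```text
t: 61.62
position: [0.4876, -0.2053, 0.098]
orientation: [2.983, 0.982, -0.003]
contact_force: [-0.2, 0.5, 0.5]
grip_width: 0.0256
grip_force: 0.0
```

jog_arm(commands=[0,0,0,0,0,0,0,0,0,0,0,0,0,0,0,0,0,0,0,0,0.2,0,0,0,0,0,0.4,0,0,0,0,0,0.5,0,0,0,0,0,0.6,0,0,0,0,0,0.6,0,0,0,-0.5,0.3,0.3,0,0,0,-0.5,0.3,0.3,0,0,0,0,0,0,0,0,0,0,0,0,0,0,0], fingers=0.75)

```text
t: 63.12
position: [0.4131, -0.1608, 0.3161]
orientation: [2.982, 0.983, -0.001]
contact_force: [0.7, 0.2, 0.7]
grip_width: 0.0687
grip_force: 0.0
```

```bash
python3 chk.py k3
```

```text
63.125 [ 0.4131 -0.1608  0.3161] 0.06869510149153468
post r 0.160 ang 37.2 51
post r 0.159 ang -53.0 55
post r 0.159 ang 126.7 37
```

View pics/k3.png

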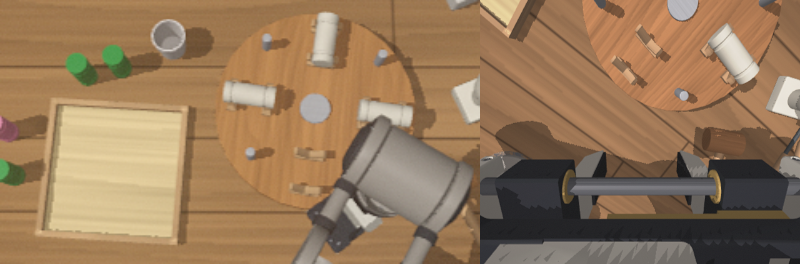

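The table is at the 270° notch, all three columns lie centred in the left, far and right cradles, and the tray is empty. Handing in.

```bash
python3 -c "
from bench import bot
print(bot.finish_job())"
```

```text
the job is handed in; nothing more can be done
None
```

I laid all three columns on their sides, one each in cradles 1 to 3, turned the table to rest in its 270° notch, and handed the job in at about 63 s; the hand-in gave no verdict, but the last camera pictures show every column seated.

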